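Lock the block planes away in a drawer that opens with a release pin

ROBOT

A 6-joint arm with a two-finger parallel gripper is mounted at the origin on the work surface. World frame = base frame: x ahead of the robot, y to its left, z up, the work surface at z = 0. Lengths are in mm, angles in rad, forces in N, time in s.
With the tool pointing down it reaches from about 350 to 975 mm from the base axis. Payload 7.1 kg.
Tool frame: the origin (TCP) lies on the front face of the gripper's body, between the roots of the fingers; the fingertips stand 80 mm ahead of it and the grasp point (between the pads) lies 61 mm ahead of it; z points along the fingers, y is the line along which they close (so a half turn about z gives the same grasp; the last joint's range is limited). The gripper opens to 88 mm and grips with 3 to 60 N. Pads are 20 mm wide; open, the fingers measure 115 mm over their backs; the gripper's body (75 mm by 178 mm) begins 61 mm behind the grasp point.
Start: joints at [1.099, 0.423, 1.63, -0, 1.089, -0.019], TCP at [273.396, 562.014, 302.675] pointing down, gripper open.
Joint ranges: [-3, 3], [-0.9, 2.11], [0.09, 2.58], [-1.31, 4.45], [0.11, 2.69], [-2.54, 2.54]. Speed limits (rad/s): [2.39, 2.39, 3.01, 3.14, 3.14, 3.14].

INTERFACE

Orientations are given as a rotation vector (axis times angle).
In Python, from workcell import readout, vision, close_job gives the robot as it stands.
- The arm moves only by the tool servo_tool, never from a script. Its argument "plan" is a list that holds one entry, the list of rows, each a list of 7 numbers: the gripper command: -1 is fully open, 1 is shut, values between are in proportion, then the shift along the world's x, y, z in units of 40 mm (1.0 is 40 mm), then the turn, a rotation vector about the world's x, y, z in units of 5 degrees (1.0 is 5 degrees). A call has 1 to 5 rows; each row shifts and turns the commanded pose from where the row before left it; what a row does not reach is not made up. A row lasts 1/12 s, in which the tool goes at most 41.7 mm and 7.16 degrees, less where a joint would pass 70% of its speed; a pose out of reach is approached as far as the arm can. A call is refused whole if a number of a shift passes 1 or a number of a turn 1, either way. A call with a gripper value outside its range is refused whole. The fingers move at their own pace and stop on an object; the grip force is fixed at half the most. Time passes only in rows, so rows that do not move let the fingers close. It gives the time, the measured TCP pose, the force, the opening and the grip force at its end, in the units of the state.
- readout.get_obs(): the state, without advancing time (a new reading comes with each control period).
- vision.get_image(name): name is "scene" or "top" or "wrist"; returns the picture (420x560x3 uint8, red, green, blue); there is no depth.
- vision.camera_params(name): a dict with "fx", "fy", "cx", "cy" (pixels), "D" ([k1, k2, p1, p2, k3] as OpenCV has them; the pictures are not rectified), "rvec" (rotation vector, rad) and "tvec" (3), from world to camera coordinates, as OpenCV has them; the wrist camera has in their place "hand_eye" (4x4, takes a point from camera to tool coordinates, whose origin is the TCP and whose axes are the flange's). Camera axes: x right, y down, z forward; pixel columns grow to the right and rows downward; lengths in mm; the calibration is good to about 2 mm. A picture is of the moment at which its call begins: read the wrist's pose just before it. camera_params takes no time and is no camera call.
- close_job(): hands the job in; it is judged then, once.
The state is a dict: "t": time; "qpos": joint angles; "qvel": joint speeds; "joint_torque": joint torques, N m; "ee_pos": TCP position; "orientation": TCP orientation; "ft_force": force on the tool from outside, world axes, zero at the start; "moment": the same for the moment, N m; "width": finger opening in mm; "grasp_force": force on a finger pad.
Only numpy, scipy, OpenCV 4.12 (cv2) and the standard library are available. Lean on these libraries where they do the work, as an engineer would, in place of code of your own. Each camera call takes 0.05 s, during which the arm holds its last target. There are 200 camera calls.

TASK

Put all the block planes lying on the bench away in the top drawer of the tool cabinet, whose spring catch opens only with the release pin: take the pin from its block, put its tip on the shutter inside the left-hand end (as you face the drawers) of the service slot in the cabinet's top, draw it along to the right until it drops into the hidden notch, stop, and push down until the drawer springs out. Pull the drawer fully out, lay every plane gently in it, sole down, and push it shut until it latches; the pin goes back in its block. Do not drop a plane, and do not disturb the other things on the bench and the cabinet.

Things in the scene. Friction and masses are not known exactly. Their poses are not given: they have to be found in the camera images.
- cabinet_front (a point): Fixed grey steel bench-top tool cabinet, 250 deep (x) x 360 wide (y) x 170 high, two blue drawer fronts; this point: foot of its front face, midway across. Axes of the cabinet: +x into it, away from one who stands before its drawers, +y to that person's left, z up. Only the top drawer is used; the lower one does not open.
- slot (a point): Centre of the service slot in the cabinet's top panel (5 thick), at its upper face, 170 above the bench, near the cabinet's right front; cabinet axes. The slot is 14 wide (x) and 60 long (y: right end -30, left end +30). A pin pushed down in the notch below it (see shutter) meets the catch: 8 to 10 of push against a spring of 4 to 8 N free the drawer (tip about 40 below this point); stop at 16.
- shutter (a point): Point 20 below the slot's centre, level with the flat top of a steel shutter that runs under the whole slot; cabinet axes. The shutter has one notch, 15 long in y, its centre somewhere from y = -20 to y = +4 (unseen, new at each start, never under the left end). The catch's head lies in it, 10 below the shutter's top. A pin dragged over the shutter at 2 to 10 N drops there.
- tray (a joint): Top drawer: how far it is out, m. 0 shut and latched, 0.155 fully out, -0.005 inner stop. Tripping the catch makes a spring push it out about 0.045; then pull it by its handle (3 to 5 N); it stays where left. To shut it push the front along the cabinet's +x to the inner stop (up to about 20 N over the last 45 mm): the catch snaps in by itself and it settles at 0 to 0.002.
- tray_floor (a point): Centre of the top drawer's inner floor (upper face, 89 above the bench); moves with the drawer; cabinet axes. Inner space 155 (x) x 230 (y); walls 46 high, 5 thick; drawer front 12 thick, its upper edge 74 above the floor and its inner face 77 in front (-x) of this point. When fully out, the cabinet's front face is 66 behind (+x of) this point.
- tray_handle (a point): Middle of the top drawer's bar handle: a round steel bar about 10 thick and 130 long along y, 35 in front of the drawer front, 143 above the bench (27 below the cabinet's top); cabinet axes; moves with the drawer. Can be gripped from above.
- pin_handle (a point): Release pin, standing upright in its wooden block: square light-wood handle 24 x 24 x 75 (z), this point at its centre; below it a round steel pin 8 thick and 70 long with a rounded end. z points up. 90 g.
- pin_tip (a point): Lower end of the release pin, 107.5 below the handle's centre.
- block_top (a point): Fixed wooden block, 80 x 80 x 75 high; this point: middle of its top face and of its one square hole, 15 wide and 72 deep, in which the pin stands with the handle's foot on the block (handle centre 37.5 above this point).
- plane1_mid (a point): Block plane (small hand plane): dark iron body 120 long (x) x 44 wide (y) x 24 high, a sloping steel cap (34 wide, up to 48 high) and a brass knob (22 across, 42 high) on it; this point is on its middle line, 22 above its flat sole; z is up when the sole is down. About 0.45 kg. Two or all three are there.
- plane2_mid (a point): Block plane (small hand plane): dark iron body 120 long (x) x 44 wide (y) x 24 high, a sloping steel cap (34 wide, up to 48 high) and a brass knob (22 across, 42 high) on it; this point is on its middle line, 22 above its flat sole; z is up when the sole is down. About 0.45 kg. Two or all three are there.
- plane3_mid (a point): Block plane (small hand plane): dark iron body 120 long (x) x 44 wide (y) x 24 high, a sloping steel cap (34 wide, up to 48 high) and a brass knob (22 across, 42 high) on it; this point is on its middle line, 22 above its flat sole; z is up when the sole is down. About 0.45 kg. Two or all three are there.
- mallet: Bystander: wooden mallet: head 55 x 110 x 70, handle 145 long; origin under its head.
- glue: Bystander: yellow glue bottle, 60 across, 170 tall; origin under its middle.
- screw_jar: Bystander: glass jar with a steel lid, 72 across, 85 tall; origin under its middle.
- tape: Bystander: black tape measure standing on its edge, 70 x 32 x 62; origin under its middle.
- tin: Bystander: round tin, 76 across, 58 tall, standing on top of the cabinet; origin under its middle.
- offcut: Bystander: pine offcut, 160 x 70 x 35; origin under its middle.
- rasp: Bystander: wood rasp lying flat, 260 long, 28 high, wooden handle; origin near the ferrule.
There are look-alikes about, which are no part of the job. What is shaped like the part that bears plane2_mid but blue is not meant. What is shaped like the part that bears plane3_mid but blue is not meant.

How it is judged:
By the outcome, as a careful person would: the job done as asked, in the order asked, and still so for the second after the job is handed in, with the robot touching nothing.
Of plane1, plane2, plane3 only 2 to 3 are there at a start; the rules pass over those that are not, and their reading is None.
At some moment in a run one of plane1, plane2, plane3 may be knocked a few centimetres aside while the robot is not near it.
It also fails if it takes over 208 s, if anything falls off the work surface, if the arm or the gripper's body presses on something with over 40 N, if the wrist force passes 120 N, or if a joint passes its speed limit or range.

## Working session

There is one attempt and no reset: what is moved stays moved. The work goes in short steps, Python scripts to look and compute and a tool call to move; the robot and the scene stay as the last step left them, time stands still between calls to the robot, and variables do not carry over. Pictures are saved under pics/ and viewed, at most 14 in all, crops included, and the job is handed in when it is done.

Besides the shell and the picture viewer there is one more tool, called after "Call:" in YAML: its name, and indented under it one key for each argument. servo_tool: Moves the arm, as the interface text tells. Its arguments: {"type":"object","properties":{"plan":{"type":"array"}},"required":["plan"]}

```bash
mkdir -p pics
cat > h.py <<'E'
import numpy as np, cv2
from workcell import readout, vision, close_job
from scipy.spatial.transform import Rotation as R
def snap(n,f,crop=None,s=1):
    im=vision.get_image(n)[:,:,::-1].copy()
    cv2.imwrite(f'pics/{f}_raw.png',im)
    if crop: im=im[crop[1]:crop[3],crop[0]:crop[2]]
    if s!=1: im=cv2.resize(im,None,fx=s,fy=s,interpolation=cv2.INTER_CUBIC)
    cv2.imwrite(f'pics/{f}.png',im)
def ray(n,px,obs=None):
    p=vision.camera_params(n)
    K=np.array([[p['fx'],0,p['cx']],[0,p['fy'],p['cy']],[0,0,1]])
    u=cv2.undistortPoints(np.array(px,float).reshape(-1,1,2),K,np.array(p['D'],float)).reshape(-1,2)
    d=np.c_[u,np.ones(len(u))]
    if n=='wrist':
        o=obs or readout.get_obs(); H=np.array(p['hand_eye']); Rt=R.from_rotvec(o['orientation']).as_matrix()
        return Rt@H[:3,3]+np.array(o['ee_pos']), d@(Rt@H[:3,:3]).T
    Rm=R.from_rotvec(np.ravel(p['rvec'])).as_matrix(); t=np.ravel(p['tvec'])
    return -Rm.T@t, d@Rm
def atz(n,px,z,obs=None):
    c,d=ray(n,px,obs); z=np.broadcast_to(z,len(d))
    return c+d*((z-c[2])/d[:,2])[:,None]
def proj(n,P):
    p=vision.camera_params(n)
    K=np.array([[p['fx'],0,p['cx']],[0,p['fy'],p['cy']],[0,0,1]])
    return cv2.projectPoints(np.array(P,float).reshape(-1,1,3),np.ravel(p['rvec']).astype(float),np.ravel(p['tvec']).astype(float),K,np.array(p['D'],float))[0].reshape(-1,2)
def tri(pa,pb,a='scene',b='top'):
    c1,d1=ray(a,[pa]);c2,d2=ray(b,[pb]);d1=d1[0];d2=d2[0]
    s=np.linalg.lstsq(np.c_[d1,-d2],c2-c1,rcond=None)[0]
    A=c1+s[0]*d1;B=c2+s[1]*d2
    return (A+B)/2,np.linalg.norm(A-B)
E
python3 - <<'E'
from h import *
snap('scene','s1',s=1.4);snap('top','t1',s=1.4)
for n in('scene','top','wrist'):
    print(n,vision.camera_params(n))
    if n!='wrist': print(ray(n,[[280,210]]))
print(readout.get_obs())
E
```

```text
scene {'fx': 408.37721563407723, 'fy': 408.37721563407723, 'cx': 284.55485445706455, 'cy': 203.98403702689976, 'D': array([0.02687475, 0.        , 0.        , 0.        , 0.        ]), 'rvec': array([ 1.80512854,  1.32982285, -0.69841487]), 'tvec': array([-127.49185132, -151.62855311, 1474.91325608])}
(array([1287.84396987, -287.47507899,  688.06285431]), array([[-0.78814594,  0.2483055 , -0.56348182]]))
top {'fx': 481.97621478847753, 'fy': 481.97621478847753, 'cx': 284.23153763208757, 'cy': 209.06126477307382, 'D': array([-0.12718648,  0.        ,  0.        ,  0.        ,  0.        ]), 'rvec': array([ 2.12973208, -2.10569857,  0.21600258]), 'tvec': array([ -19.17576523,  521.26391172, 1357.02257041])}
(array([ 241.52637624,  -10.1152697 , 1433.58178111]), array([[ 0.196614  ,  0.00652586, -0.9805005 ]]))
wrist {'fx': 299.5557837774252, 'fy': 299.5557837774252, 'cx': 275.8572093186952, 'cy': 201.86056752633067, 'D': array([0.01247514, 0.        , 0.        , 0.        , 0.        ]), 'hand_eye': array([[-1.65046071e-03, -9.66599373e-01, -2.56286808e-01,
         6.92766774e+01],
  
[... 253 characters left out ...]
}
{'t': 0.1, 'qpos': array([ 1.09904335e+00,  4.23763525e-01,  1.63059488e+00,  5.97664881e-06,
        1.08860106e+00, -1.89650556e-02]), 'qvel': array([-6.02263464e-05, -2.32555748e-03, -2.27843557e-03, -2.00893268e-03,
       -1.15777165e-03, -4.81363665e-04]), 'joint_torque': array([-6.35998076e-04, -5.45613384e+01, -2.74324661e+01,  6.44940860e-02,
        1.88200513e-02, -1.98418604e-05]), 'ee_pos': array([273.20199452, 561.69662995, 301.98726269]), 'orientation': array([-7.05105911e-01, -3.06109581e+00,  2.08043219e-03]), 'ft_force': array([-0.33358094,  0.38321048, -0.35337092]), 'moment': array([ 0.0033238 ,  0.00232223, -0.0587965 ]), 'grasp_force': 0.0, 'width': 87.95324538695478}
```

View pics/s1.png

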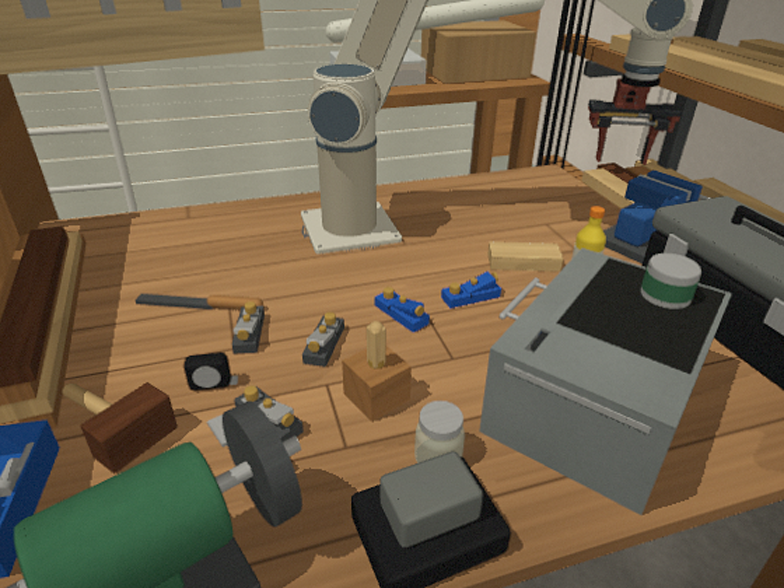

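View pics/t1.png

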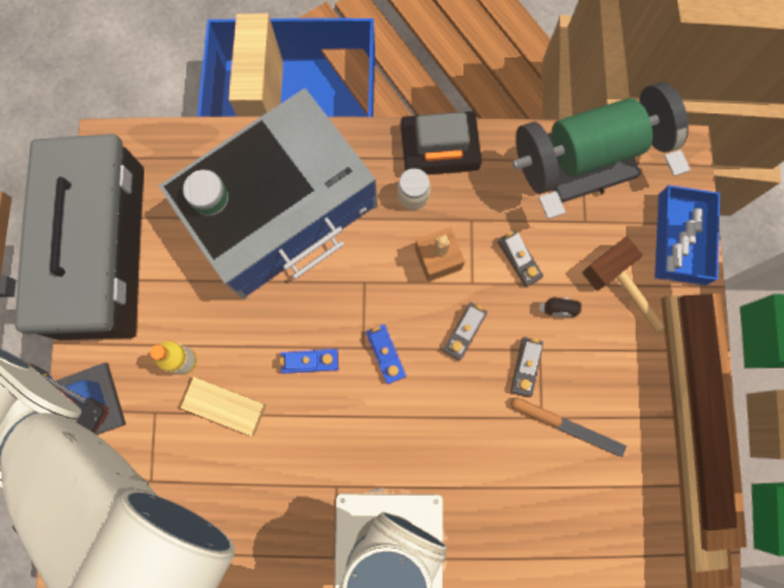

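The three dark-iron planes are at top-view display pixels (521,258), (465,331) and (527,366). The two blue ones at (309,360) and (385,353) are the look-alikes. I'll enlarge both areas to confirm.

Run:
```python
import cv2
im=cv2.imread('pics/t1_raw.png')
cv2.imwrite('pics/c1.png',cv2.resize(im[60:215,110:340],None,fx=3.4,fy=3.4,interpolation=cv2.INTER_CUBIC))
cv2.imwrite('pics/c2.png',cv2.resize(im[155:295,230:400],None,fx=4.2,fy=4.2,interpolation=cv2.INTER_CUBIC))
```

```text
(no output)
```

View pics/c1.png

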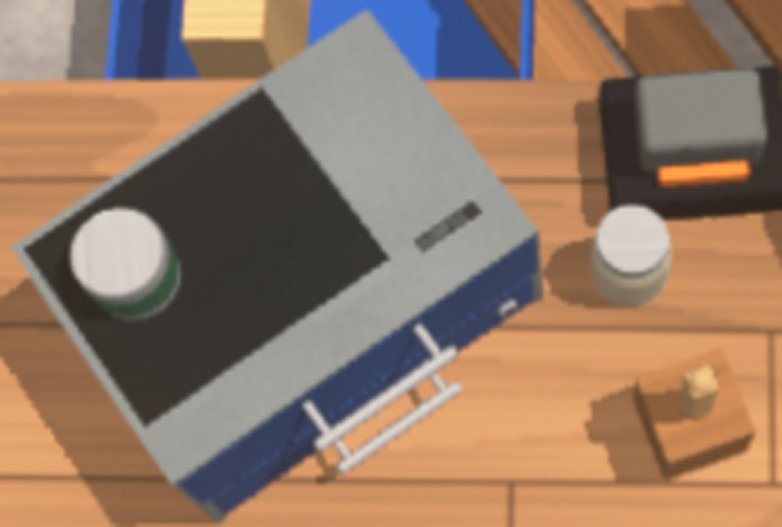

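View pics/c2.png

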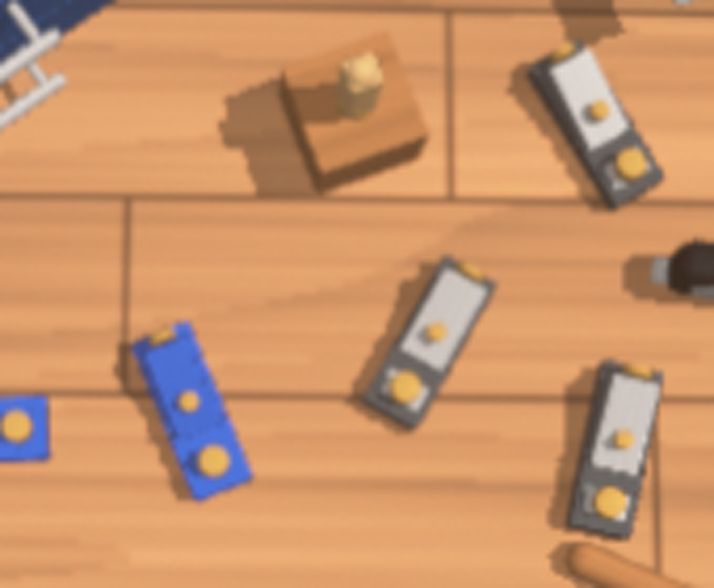

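The close-ups confirm it: three dark planes with grey caps, the slot near c1 (448,226), the pin on its block at c1 (700,380), and the tin at c1 (118,250). Next, positions.

Run:
```python
from h import *
np.set_printoptions(precision=1,suppress=True)
c1=lambda l:[(110+x/3.4,60+y/3.4) for x,y in l]
c2=lambda l:[(230+x/4.2,155+y/4.2) for x,y in l]
C=atz('top',c1([(20,245),(368,10),(540,235),(175,483)]),170)
print(C,[np.linalg.norm(C[i]-C[(i+1)%4]) for i in range(4)])
for a,b in((3,2),(0,1)):
    d=C[a]-C[b];print('yaw of cab y',np.arctan2(d[1],d[0])*57.3)
for a,b in((3,0),(2,1)):
    d=C[b]-C[a];print('yaw of cab x',np.arctan2(d[1],d[0])*57.3)
print('slot ends',atz('top',c1([(415,245),(477,207),(448,226)]),170), 'front mid',(C[2]+C[3])/2)
s=[(541/1.4,340/1.4)]; print('slot scene',atz('scene',s,170))
print('tin', atz('top',c1([(118,250)]),228),'handle ends',atz('top',c1([(318,442),(455,352)]),148))
B=atz('top',c2([(283,75),(388,36),(428,133),(320,188)]),75); print('block',B, B.mean(0),[np.linalg.norm(B[i]-B[(i+1)%4]) for i in range(4)])
print('handle top',atz('top',c2([(361,72)]),150), atz('scene',[(376/1.4,327/1.4)],150))
for n,e in dict(A=[(530,68),(583,42),(662,178),(612,208)],B=[(447,260),(494,285),(412,430),(365,395)],Cc=[(605,362),(661,375),(625,538),(570,527)]).items():
    P=atz('top',c2(e),24); d=(P[0]+P[1]-P[2]-P[3])/2
    print(n,P.mean(0),np.linalg.norm(d),np.arctan2(d[1],d[0])*57.3,np.linalg.norm(P[0]-P[1]))
```

```text
[[713.3 463.6 170. ]
 [926.6 182.6 170. ]
 [723.7  32.3 170. ]
 [513.  319.  170. ]] [np.float64(352.76442389062646), np.float64(252.53603404013776), np.float64(355.780005359966), np.float64(247.03610995482003)]
yaw of cab y 126.32273939144575
yaw of cab y 127.2172761547915
yaw of cab x 35.83063459846432
yaw of cab x 36.535197802160674
slot ends [[714.  134.2 170. ]
 [747.6  84.5 170. ]
 [730.8 107.8 170. ]] front mid [618.3 175.6 170. ]
slot scene [[736.7 112.3 170. ]]
tin [[687.3 362.1 228. ]] handle ends [[553.  209.6 148. ]
 [629.8 100.7 148. ]]
block [[ 625.3  -50.5   75. ]
 [ 654.6 -123.8   75. ]
 [ 585.  -151.2   75. ]
 [ 545.   -76.3   75. ]] [ 602.5 -100.5   75. ] [np.float64(79.0010454207042), np.float64(74.79289991168515), np.float64(84.82219246761298), np.float64(84.34280284873796)]
handle top [[606.8 -99.6 150. ]] [[ 614.3 -100.5  150. ]]
A [ 606.6 -278.8   24. ] 116.26263318500541 28.693006668363978 44.223523163725794
B [ 446.3 -156.4   24. ] 116.01294210432094 -30.37189999654094 37.63269820773095
Cc [ 371.2 -286.4   24. ] 118.37912090960255 -13.49218101893674 40.69373136920083
```

Call:
servo_tool:
  plan:
    - [[-1,0.31,-0.613,0,0,0,-0.98],[-1,0.31,-0.613,0,0,0,-0.98],[-1,0.31,-0.613,0,0,0,-0.98],[-1,0.31,-0.613,0,0,0,-0.98],[-1,0.31,-0.613,0,0,0,-0.98]]

```text
t: 0.52
ee_pos: [335.6, 438.1, 302.3]
orientation: [-1.344, -2.839, 0.001]
ft_force: [-0.3, 0.5, 0.6]
width: 87.8
grasp_force: 0.0
```

Call:
servo_tool:
  plan:
    - [[-1,0.31,-0.613,0,0,0,-0.98],[-1,0.31,-0.613,0,0,0,-0.98],[-1,0.31,-0.613,0,0,0,-0.98],[-1,0.31,-0.613,0,0,0,-0.98],[-1,0.31,-0.613,0,0,0,-0.98]]

```text
t: 0.93
ee_pos: [397.6, 315.4, 302.4]
orientation: [-1.916, -2.489, 0.001]
ft_force: [0.0, -0.3, -0.8]
width: 87.7
grasp_force: 0.0
```

Call:
servo_tool:
  plan:
    - [[-1,0.31,-0.613,0,0,0,-0.98],[-1,0.31,-0.613,0,0,0,-0.98],[-1,0.31,-0.613,0,0,0,-0.98],[-1,0.31,-0.613,0,0,0,-0.98],[-1,0.31,-0.613,0,0,0,-0.98]]

```text
t: 1.35
ee_pos: [459.6, 192.9, 302.5]
orientation: [-2.401, -2.026, 0.001]
ft_force: [1.2, 0.0, 0.4]
width: 87.6
grasp_force: 0.0
```

Call:
servo_tool:
  plan:
    - [[-1,0.31,-0.613,0,0,0,-0.98],[-1,0.31,-0.613,0,0,0,-0.98],[-1,0.31,-0.613,0,0,0,-0.98],[-1,0.31,-0.613,0,0,0,-0.98],[-1,0.31,-0.613,0,0,0,-0.98]]

```text
t: 1.77
ee_pos: [521.6, 70.3, 302.4]
orientation: [-2.776, -1.47, 0.001]
ft_force: [0.5, 1.1, 0.2]
width: 87.7
grasp_force: 0.0
```

Call:
servo_tool:
  plan:
    - [[-1,0.31,-0.613,0,0,0,-0.98],[-1,0.31,-0.613,0,0,0,-0.98],[-1,0.31,-0.613,0,0,0,-0.98],[-1,0.31,-0.613,0,0,0,-0.98],[-1,0.31,-0.613,0,0,0,-0.98]]

```text
t: 2.18
ee_pos: [583.6, -52.3, 302.3]
orientation: [-3.025, -0.848, 0.001]
ft_force: [0.9, -1.4, 0.9]
width: 87.7
grasp_force: 0.0
```

Call:
servo_tool:
  plan:
    - [[-1,0.31,-0.613,0,0,0,-0.98],[-1,0.31,-0.613,0,0,0,-0.98],[-1,0,0,0,0,0,0],[-1,0,0,0,0,0,0]]

```text
t: 2.52
ee_pos: [608.2, -101.0, 302.0]
orientation: [-3.085, -0.591, 0.001]
ft_force: [-0.6, -0.2, -0.1]
width: 87.9
grasp_force: 0.0
```

Run:
```python
from h import *
snap('wrist','w1',s=1.4)
```

```text
(no output)
```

View pics/w1.png

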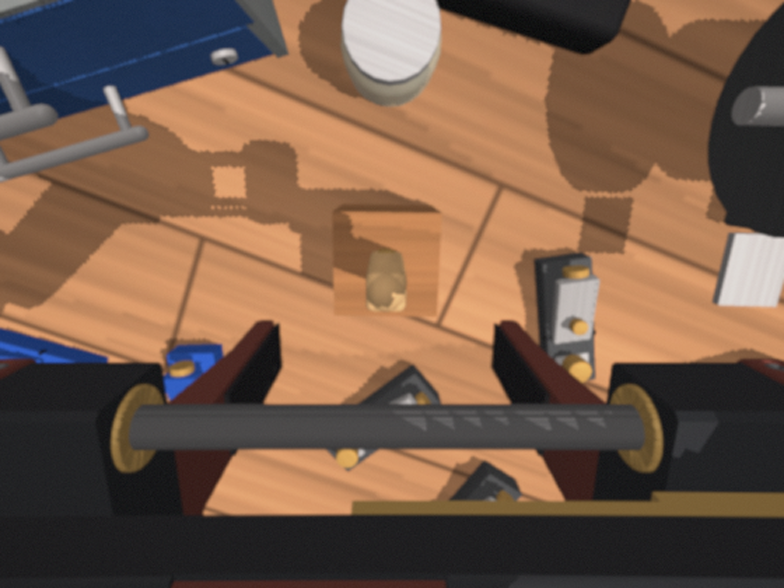

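The wrist view shows the block square with the fingers, its top-face front edge at (333..440,317). The handle top is at (386,292).

Run:
```python
from h import *
np.set_printoptions(precision=1,suppress=True)
o=readout.get_obs();print(o['ee_pos'],o['orientation'])
q=lambda l:[(x/1.4,y/1.4) for x,y in l]
print(atz('wrist',q([(386,292)]),150), 'handle foot',atz('wrist',q([(386,253)]),75))
B=atz('wrist',q([(333,317),(440,317),(440,212),(333,212)]),75);print(B,B.mean(0)); d=B[1]-B[0];print(np.arctan2(d[1],d[0])*57.3)
print('yaw tool y',np.degrees(np.arctan2(*R.from_rotvec(o['orientation']).as_matrix()[[1,0],1])))
```

```text
[ 607.7 -100.1  302. ] [-3.1 -0.6  0. ]
[[609.7 -99.5 150. ]] handle foot [[617.7 -96.2  75. ]]
[[ 555.4  -76.6   75. ]
 [ 586.2 -154.    75. ]
 [ 660.5 -121.6   75. ]
 [ 631.7  -49.1   75. ]] [ 608.4 -100.3   75. ]
-68.30673611385959
yaw tool y -68.22691099076104
```

Call:
servo_tool:
  plan:
    - [[-1,0.02,0.02,-0.8,0,0,0],[-1,0,0,-0.8,0,0,0],[-1,0,0,-0.8,0,0,0],[-1,0,0,-0.5,0,0,0],[-1,0,0,-0.275,0,0,0]]

```text
t: 2.98
ee_pos: [606.9, -97.6, 172.7]
orientation: [-3.082, -0.596, 0.007]
ft_force: [-0.8, -0.2, 0.2]
width: 87.8
grasp_force: 0.0
```

Call:
servo_tool:
  plan:
    - [[1,0,0,0,0,0,0],[1,0,0,0,0,0,0],[1,0,0,0,0,0,0],[1,0,0,0,0,0,0],[1,0,0,0,0,0,0]]

```text
t: 3.4
ee_pos: [609.7, -99.3, 177.2]
orientation: [3.084, 0.593, 0.004]
ft_force: [-0.1, -0.4, -0.7]
width: 58.0
grasp_force: 0.0
```

Call:
servo_tool:
  plan:
    - [[1,0,0,0,0,0,0],[1,0,0,0,0,0,0],[1,0,0,0,0,0,0],[1,0,0,0,0,0,0],[1,0,0,0,0,0,0]]

```text
t: 3.82
ee_pos: [609.0, -99.3, 175.7]
orientation: [-3.085, -0.593, -0.0]
ft_force: [1.2, -0.0, 1.1]
width: 24.3
grasp_force: 0.4
```

Call:
servo_tool:
  plan:
    - [[1,0,0,0,0,0,0],[1,0,0,0,0,0,0],[1,0,0,0.4,0,0,0],[1,0,0,0.8,0,0,0],[1,0,0,0.9,0,0,0]]

```text
t: 4.23
ee_pos: [607.6, -99.0, 258.4]
orientation: [-3.083, -0.593, 0.008]
ft_force: [0.8, -0.2, -0.5]
width: 23.8
grasp_force: 30.0
```

Call:
servo_tool:
  plan:
    - [[1,0,0,0.9,0,0,0],[1,0,0,0.9,0,0,0],[1,0,0,0.6,0,0,0],[1,0,0,0.375,0,0,0],[1,0,0,0,0,0,0]]

```text
t: 4.65
ee_pos: [610.3, -99.4, 374.7]
orientation: [3.083, 0.592, 0.01]
ft_force: [0.7, -0.3, -1.4]
width: 23.8
grasp_force: 30.0
```

Call:
servo_tool:
  plan:
    - [[1,0.27,0.565,0,0,0,0.294],[1,0.27,0.565,0,0,0,0.294],[1,0.27,0.565,0,0,0,0.294],[1,0.27,0.565,0,0,0,0.294],[1,0.27,0.565,0,0,0,0.294]]

```text
t: 5.07
ee_pos: [662.8, 14.8, 368.5]
orientation: [-3.04, -0.791, 0.004]
ft_force: [-0.1, 0.3, -0.8]
width: 24.0
grasp_force: 30.0
```

Call:
servo_tool:
  plan:
    - [[1,0.27,0.565,0,0,0,0.294],[1,0.27,0.565,0,0,0,0.294],[1,0.27,0.565,0,0,0,0.294],[1,0.27,0.565,0,0,0,0.294],[1,0.27,0.565,0,0,0,0.294]]

```text
t: 5.48
ee_pos: [716.9, 127.9, 368.2]
orientation: [-2.983, -0.985, 0.005]
ft_force: [-0.2, 0.5, -1.1]
width: 23.8
grasp_force: 30.0
```

Call:
servo_tool:
  plan:
    - [[1,0,0,-0.2,0,0,0],[1,0,0,-0.2,0,0,0],[1,0,0,0,0,0,0],[1,0,0,0,0,0,0],[1,0,0,0,0,0,0]]

```text
t: 5.9
ee_pos: [716.7, 125.7, 354.2]
orientation: [-2.985, -0.981, 0.002]
ft_force: [0.2, 0.2, -1.4]
width: 24.0
grasp_force: 30.0
```

Run:
```python
from h import *
o=readout.get_obs();print(o['ee_pos'],o['orientation'],o['grasp_force'],o['ft_force'])
print('yaw tool y',np.degrees(np.arctan2(*R.from_rotvec(o['orientation']).as_matrix()[[1,0],1])))
snap('wrist','w2',(130,130,430,360),2.6);snap('top','t2',(170,90,310,190),5)
```

```text
[716.66293741 125.66009975 354.21019736] [-2.98457889e+00 -9.80731682e-01  1.62000192e-03] 29.999820291996002 [ 0.16061319  0.16262017 -1.43096037]
yaw tool y -53.61899548395059
```

View pics/w2.png

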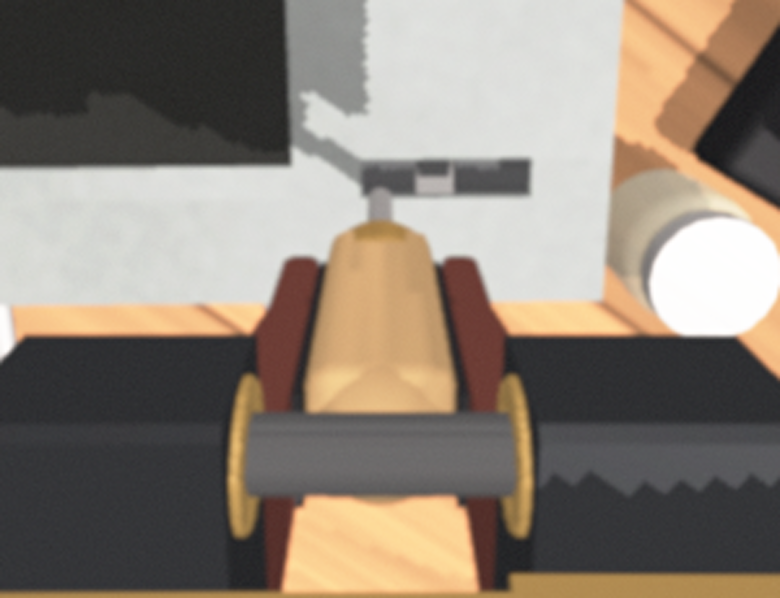

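Run:
```python
from h import *
np.set_printoptions(precision=1,suppress=True)
q=lambda l:[(130+x/2.6,130+y/2.6) for x,y in l]
S=atz('wrist',q([(362,159),(530,159),(530,196),(362,196)]),170);c=S.mean(0)
d=(S[0]+S[3]-S[1]-S[2])/2;print(S,c,np.linalg.norm(d),np.degrees(np.arctan2(d[1],d[0])))
t=atz('wrist',q([(380,196)]),187.5)[0]  # centre of the rounded end
a=np.radians(36.5);u=np.array([np.cos(a),np.sin(a),0]);v=np.array([-u[1],u[0],0])
print('tip',t,'rel slot x,y',(t-c)@u,(t-c)@v)
o=readout.get_obs();g=o['ee_pos']-c;print('tcp rel slot',g@u,g@v)
# top
```

```text
[[721.1 135.7 170. ]
 [756.1  88.1 170. ]
 [745.6  79.6 170. ]
 [710.2 127.8 170. ]] [733.3 107.8 170. ] 59.38984682628719 126.28348846908396
tip [717.9 125.5 187.5] rel slot x,y -1.8177062658866492 23.360352226485155
tcp rel slot -2.350811352412924 24.17409613268365
```

View pics/t2.png

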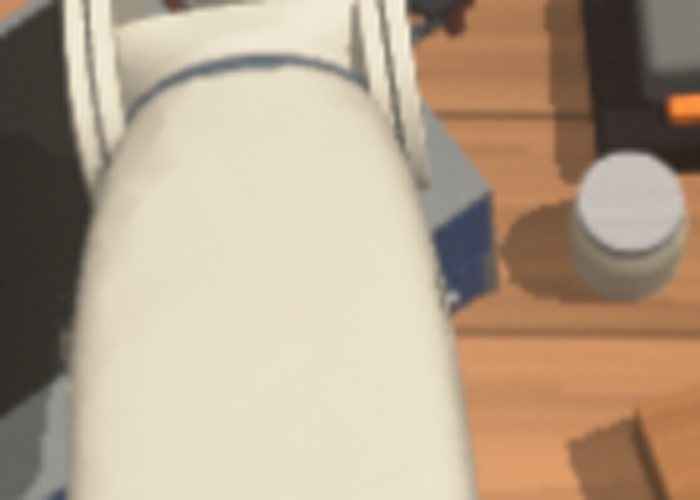

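The arm blocks the top view. From the wrist view the tip is 2 mm short of the slot's mid line and at y≈+23, so I shift it and lower it into the slot.

Call:
servo_tool:
  plan:
    - [[1,0.055,0.01,0,0,0,0],[1,0,0,0,0,0,0],[1,0,0,-0.2,0,0,0],[1,0,0,-0.2,0,0,0],[1,0,0,0,0,0,0]]

```text
t: 6.42
ee_pos: [718.3, 127.0, 336.1]
orientation: [-2.983, -0.983, 0.006]
ft_force: [-1.7, 0.3, -1.7]
width: 24.0
grasp_force: 30.0
```

Call:
servo_tool:
  plan:
    - [[1,0,0,-0.1,0,0,0],[1,0,0,-0.1,0,0,0],[1,0,0,-0.05,0,0,0],[1,0,0,0,0,0,0],[1,0,0,0,0,0,0]]

```text
t: 6.83
ee_pos: [719.2, 127.2, 328.6]
orientation: [-2.984, -0.983, 0.0]
ft_force: [0.1, -0.2, -0.5]
width: 23.9
grasp_force: 30.0
```

Call:
servo_tool:
  plan:
    - [[1,0,0,-0.05,0,0,0],[1,0,0,-0.05,0,0,0],[1,0,0,0,0,0,0],[1,0,0,0,0,0,0],[1,0,0,0,0,0,0]]

```text
t: 7.25
ee_pos: [719.2, 127.2, 324.7]
orientation: [-2.984, -0.983, -0.0]
ft_force: [-0.3, 0.7, -2.3]
width: 23.8
grasp_force: 30.0
```

Run:
```python
from h import *
snap('wrist','w3',(200,150,400,290),4)
```

```text
(no output)
```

View pics/w3.png

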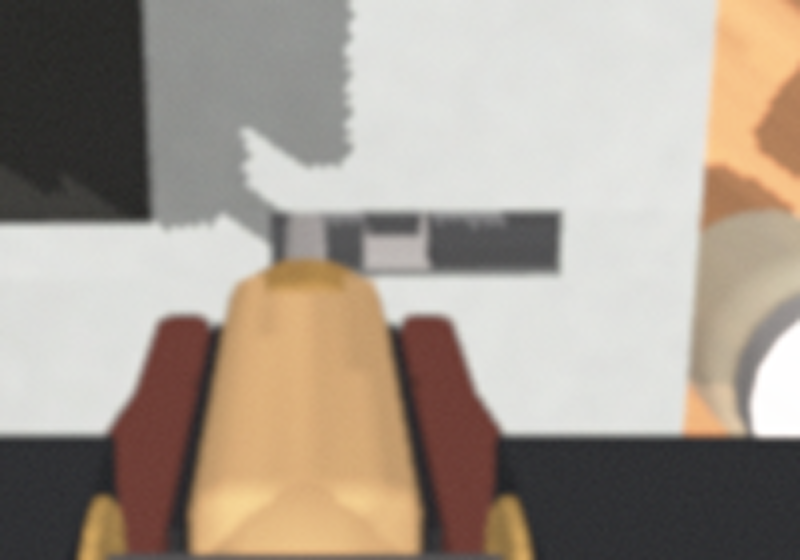

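The pin is inside the slot's left end. I lower it in small steps until it touches.

Call:
servo_tool:
  plan:
    - [[1,0,0,-0.05,0,0,0],[1,0,0,0,0,0,0],[1,0,0,0,0,0,0]]

```text
t: 7.55
ee_pos: [719.1, 127.1, 322.5]
orientation: [-2.984, -0.983, 0.0]
ft_force: [0.1, 0.1, -1.2]
width: 23.9
grasp_force: 30.0
```

Call:
servo_tool:
  plan:
    - [[1,0,0,-0.025,0,0,0],[1,0,0,0,0,0,0],[1,0,0,0,0,0,0]]

```text
t: 7.8
ee_pos: [719.2, 127.2, 321.6]
orientation: [-2.984, -0.983, 0.0]
ft_force: [0.4, 0.5, -1.1]
width: 24.1
grasp_force: 30.0
```

Call:
servo_tool:
  plan:
    - [[1,0,0,-0.025,0,0,0],[1,0,0,0,0,0,0],[1,0,0,0,0,0,0]]

```text
t: 8.05
ee_pos: [719.2, 127.2, 320.6]
orientation: [-2.984, -0.983, 0.0]
ft_force: [0.6, 0.9, -0.8]
width: 24.1
grasp_force: 30.0
```

Call:
servo_tool:
  plan:
    - [[1,0,0,-0.02,0,0,0],[1,0,0,0,0,0,0],[1,0,0,0,0,0,0]]

```text
t: 8.3
ee_pos: [719.2, 127.2, 320.3]
orientation: [2.984, 0.983, 0.001]
ft_force: [-0.1, -0.6, 2.2]
width: 24.0
grasp_force: 30.0
```

Call:
servo_tool:
  plan:
    - [[1,0,0,-0.02,0,0,0],[1,0,0,0,0,0,0],[1,0,0,0,0,0,0]]

```text
t: 8.55
ee_pos: [719.3, 127.2, 320.1]
orientation: [2.984, 0.983, 0.001]
ft_force: [-1.6, 0.0, 5.5]
width: 23.7
grasp_force: 30.0
```

Call:
servo_tool:
  plan:
    - [[1,0.037,-0.05,0,0,0,0],[1,0,0,0,0,0,0],[1,0.037,-0.05,0,0,0,0],[1,0,0,0,0,0,0]]

```text
t: 8.88
ee_pos: [722.5, 123.5, 320.1]
orientation: [-2.983, -0.983, -0.003]
ft_force: [0.4, 0.2, 5.0]
width: 23.8
grasp_force: 30.0
```

Call:
servo_tool:
  plan:
    - [[1,0.037,-0.05,0,0,0,0],[1,0,0,0,0,0,0],[1,0,0,0,0,0,0]]

```text
t: 9.13
ee_pos: [724.1, 121.4, 320.1]
orientation: [-2.984, -0.983, -0.003]
ft_force: [0.2, 0.4, 5.4]
width: 23.9
grasp_force: 30.0
```

Call:
servo_tool:
  plan:
    - [[1,0.037,-0.05,0,0,0,0],[1,0,0,0,0,0,0],[1,0,0,0,0,0,0]]

```text
t: 9.38
ee_pos: [725.5, 119.5, 320.1]
orientation: [-2.984, -0.983, -0.003]
ft_force: [-0.4, 1.8, 4.8]
width: 23.6
grasp_force: 30.0
```

Call:
servo_tool:
  plan:
    - [[1,0.037,-0.05,0,0,0,0],[1,0,0,0,0,0,0],[1,0,0,0,0,0,0]]

```text
t: 9.63
ee_pos: [727.2, 116.7, 319.7]
orientation: [2.982, 0.982, 0.003]
ft_force: [1.7, -2.7, 3.7]
width: 24.0
grasp_force: 30.0
```

Call:
servo_tool:
  plan:
    - [[1,0.037,-0.05,0,0,0,0],[1,0,0,0,0,0,0],[1,0,0,0,0,0,0]]

```text
t: 9.88
ee_pos: [728.2, 114.6, 318.5]
orientation: [2.983, 0.982, -0.001]
ft_force: [1.5, -1.9, -1.3]
width: 23.9
grasp_force: 30.0
```

Call:
servo_tool:
  plan:
    - [[1,0.037,-0.05,0,0,0,0],[1,0,0,0,0,0,0],[1,0,0,0,0,0,0]]

```text
t: 10.13
ee_pos: [729.2, 113.2, 318.4]
orientation: [-2.983, -0.982, 0.002]
ft_force: [0.0, -0.3, -1.0]
width: 24.3
grasp_force: 30.0
```

It dropped: z fell by 1.7 mm and the force went at y≈+7. I stop dragging here and push down.

Call:
servo_tool:
  plan:
    - [[1,0,0,-0.05,0,0,0],[1,0,0,-0.05,0,0,0],[1,0,0,-0.05,0,0,0],[1,0,0,-0.05,0,0,0],[1,0,0,0,0,0,0]]

```text
t: 10.55
ee_pos: [729.4, 113.3, 310.6]
orientation: [-2.984, -0.983, 0.001]
ft_force: [-0.3, -0.5, -0.8]
width: 23.8
grasp_force: 30.0
```

Call:
servo_tool:
  plan:
    - [[1,0,0,-0.05,0,0,0],[1,0,0,-0.05,0,0,0],[1,0,0,0,0,0,0],[1,0,0,0,0,0,0]]

```text
t: 10.88
ee_pos: [729.6, 113.3, 307.9]
orientation: [-2.984, -0.983, -0.001]
ft_force: [-1.6, 0.9, 3.5]
width: 24.0
grasp_force: 30.0
```

Call:
servo_tool:
  plan:
    - [[1,0,0,-0.05,0,0,0],[1,0,0,-0.05,0,0,0],[1,0,0,-0.05,0,0,0],[1,0,0,0,0,0,0],[1,0,0,0,0,0,0]]

```text
t: 11.3
ee_pos: [729.5, 113.2, 300.7]
orientation: [-2.984, -0.983, 0.0]
ft_force: [-0.3, 0.7, 0.7]
width: 24.0
grasp_force: 30.0
```

Run:
```python
from h import *
snap('wrist','w4'); snap('scene','s4')
a=cv2.imread('pics/w3_raw.png');b=cv2.imread('pics/w4_raw.png')
for p in((188,253),(345,253),(200,252),(330,252)): print(a[p[1],p[0]],b[p[1],p[0]])
s=cv2.imread('pics/s1_raw.png');t=cv2.imread('pics/s4_raw.png')
d=cv2.absdiff(s,t).max(2)[195:290,330:400];print((d>40).sum(),np.argwhere(d>40).min(0),np.argwhere(d>40).max(0))
```

```text
[218 221 220] [222 225 224]
[223 225 224] [220 224 222]
[217 220 220] [220 222 221]
[222 226 224] [220 222 222]
1704 [ 0 10] [83 69]
```

Run:
```python
import cv2,numpy as np
b=cv2.imread('pics/w4_raw.png');t=cv2.imread('pics/s4_raw.png')[160:320,270:480]
cv2.imwrite('pics/v4.png',np.hstack([cv2.resize(b[100:320,120:430],(433,308)),cv2.resize(t,(360,274)).copy() if 0 else cv2.copyMakeBorder(cv2.resize(t,(360,274)),0,34,0,0,0)]))
```

```text
(no output)
```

View pics/v4.png

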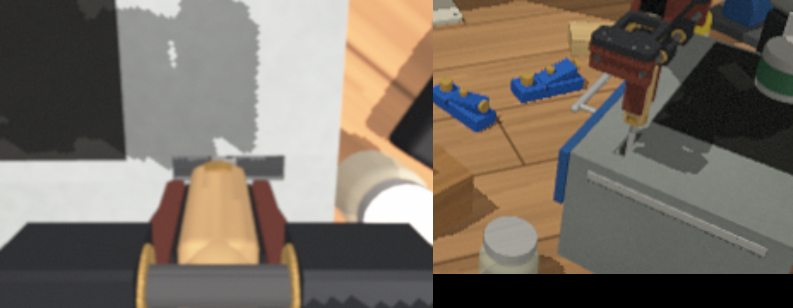

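The blue top drawer front now stands proud of the cabinet, so the catch is free. Next the pin goes back to its block.

Call:
servo_tool:
  plan:
    - [[1,0,0,0.3,0,0,0],[1,0,0,0.5,0,0,0],[1,0,0,0.5,0,0,0],[1,0,0,0.3,0,0,0],[1,0,0,0.15,0,0,0]]

```text
t: 11.82
ee_pos: [730.2, 113.2, 373.9]
orientation: [2.983, 0.982, 0.005]
ft_force: [0.5, 0.1, -0.5]
width: 23.8
grasp_force: 30.0
```

Call:
servo_tool:
  plan:
    - [[1,-0.3,-0.53,0,0,0,-0.294],[1,-0.3,-0.53,0,0,0,-0.294],[1,-0.3,-0.53,0,0,0,-0.294],[1,-0.3,-0.53,0,0,0,-0.294],[1,-0.3,-0.53,0,0,0,-0.294]]

```text
t: 12.23
ee_pos: [668.5, 6.4, 370.4]
orientation: [-3.041, -0.788, 0.002]
ft_force: [1.0, 0.5, -1.1]
width: 23.7
grasp_force: 30.0
```

Call:
servo_tool:
  plan:
    - [[1,-0.3,-0.53,0,0,0,-0.294],[1,-0.3,-0.53,0,0,0,-0.294],[1,-0.3,-0.53,0,0,0,-0.294],[1,-0.3,-0.53,0,0,0,-0.294],[1,-0.3,-0.53,0,0,0,-0.294]]

```text
t: 12.65
ee_pos: [608.5, -99.7, 370.6]
orientation: [-3.085, -0.591, 0.002]
ft_force: [-0.5, -0.1, -1.3]
width: 24.2
grasp_force: 30.0
```

Call:
servo_tool:
  plan:
    - [[1,0,0,-0.8,0,0,0],[1,0,0,-0.8,0,0,0],[1,0,0,-0.8,0,0,0],[1,0,0,-0.3,0,0,0],[1,0,0,0,0,0,0]]

```text
t: 13.07
ee_pos: [607.6, -98.5, 259.5]
orientation: [-3.083, -0.592, 0.01]
ft_force: [0.4, 1.1, -1.3]
width: 24.1
grasp_force: 30.0
```

Call:
servo_tool:
  plan:
    - [[1,0,0,0,0,0,0],[1,0,0,0,0,0,0]]

```text
t: 13.23
ee_pos: [610.7, -98.9, 264.8]
orientation: [3.084, 0.593, 0.004]
ft_force: [0.5, 0.2, 0.4]
width: 24.1
grasp_force: 30.0
```

Call:
servo_tool:
  plan:
    - [[1,0,0,-0.2,0,0,0],[1,0,0,-0.2,0,0,0],[1,0,0,-0.2,0,0,0],[1,0,0,-0.2,0,0,0],[1,0,0,0,0,0,0]]

```text
t: 13.65
ee_pos: [608.5, -98.6, 229.0]
orientation: [-3.084, -0.593, 0.005]
ft_force: [-0.5, 0.2, -1.2]
width: 24.1
grasp_force: 30.0
```

Call:
servo_tool:
  plan:
    - [[1,0,0,-0.3,0,0,0],[1,0,0,-0.3,0,0,0],[1,0,0,-0.3,0,0,0],[1,0,0,-0.2,0,0,0],[1,0,0,-0.1,0,0,0]]

```text
t: 14.07
ee_pos: [608.7, -98.7, 180.9]
orientation: [-3.084, -0.593, 0.004]
ft_force: [-0.8, 0.2, -0.7]
width: 23.9
grasp_force: 30.0
```

Call:
servo_tool:
  plan:
    - [[1,0,0,-0.05,0,0,0],[1,0,0,0,0,0,0],[1,0,0,0,0,0,0]]

```text
t: 14.32
ee_pos: [609.8, -98.9, 181.3]
orientation: [3.085, 0.593, 0.001]
ft_force: [0.6, 0.4, -0.8]
width: 23.9
grasp_force: 30.0
```

Call:
servo_tool:
  plan:
    - [[1,0,0,-0.06,0,0,0],[1,0,0,-0.05,0,0,0],[1,0,0,-0.02,0,0,0],[1,0,0,0,0,0,0],[1,0,0,0,0,0,0]]

```text
t: 14.73
ee_pos: [609.6, -98.8, 175.9]
orientation: [3.085, 0.593, 0.0]
ft_force: [0.1, -1.1, -1.5]
width: 24.2
grasp_force: 30.0
```

Call:
servo_tool:
  plan:
    - [[1,0,0,-0.02,0,0,0],[1,0,0,0,0,0,0],[1,0,0,0,0,0,0]]

```text
t: 14.98
ee_pos: [609.7, -98.8, 175.7]
orientation: [3.085, 0.593, 0.001]
ft_force: [-1.5, 0.1, 4.7]
width: 23.8
grasp_force: 30.0
```

The pin is seated. I release it, rise and go over the handle.

Call:
servo_tool:
  plan:
    - [[-1,0,0,0,0,0,0],[-1,0,0,0,0,0,0],[-1,0,0,0,0,0,0],[-1,0,0,0,0,0,0],[-1,0,0,0,0,0,0]]

```text
t: 15.4
ee_pos: [609.5, -98.8, 174.9]
orientation: [-3.085, -0.593, 0.0]
ft_force: [0.2, 0.9, 0.6]
width: 53.7
grasp_force: 0.0
```

Call:
servo_tool:
  plan:
    - [[-1,0,0,0.3,0,0,0],[-1,0,0,0.7,0,0,0],[-1,0,0,0.8,0,0,0],[-1,0,0,0.8,0,0,0],[-1,0,0,0.4,0,0,0.94]]

```text
t: 15.82
ee_pos: [610.8, -99.1, 300.0]
orientation: [3.056, 0.718, 0.008]
ft_force: [0.9, -0.5, 0.6]
width: 86.1
grasp_force: 0.0
```

Call:
servo_tool:
  plan:
    - [[0.4,-0.07,0.28,0,0,0,1],[0.4,-0.07,0.28,0,0,0,1],[0.4,-0.07,0.28,0,0,0,1],[0.4,-0.07,0.28,0,0,0,1],[0.4,-0.07,0.28,0,0,0,1]]

```text
t: 16.23
ee_pos: [595.4, -42.4, 296.1]
orientation: [2.827, 1.369, 0.001]
ft_force: [0.4, 0.2, 0.3]
width: 58.3
grasp_force: 0.0
```

Call:
servo_tool:
  plan:
    - [[0.4,-0.07,0.28,0,0,0,1],[0.4,-0.07,0.28,0,0,0,1],[0.4,-0.07,0.28,0,0,0,1],[0.4,-0.07,0.28,0,0,0,1],[0.4,-0.07,0.28,0,0,0,1]]

```text
t: 16.65
ee_pos: [581.4, 13.7, 296.0]
orientation: [2.463, 1.949, 0.001]
ft_force: [0.7, -0.2, -0.4]
width: 27.1
grasp_force: 0.0
```

Call:
servo_tool:
  plan:
    - [[0.4,-0.07,0.28,0,0,0,1],[0.4,-0.07,0.28,0,0,0,1],[0.4,-0.07,0.28,0,0,0,1],[0.4,-0.07,0.28,0,0,0,1],[0.4,-0.07,0.28,0,0,0,1]]

```text
t: 17.07
ee_pos: [567.4, 69.7, 296.0]
orientation: [1.983, 2.436, 0.001]
ft_force: [0.5, 1.4, 0.1]
width: 26.4
grasp_force: 0.0
```

Call:
servo_tool:
  plan:
    - [[0.4,-0.07,0.28,0,0,0,1],[0.4,-0.07,0.28,0,0,0,1],[0.4,-0.07,0.28,0,0,0,1],[0.4,-0.07,0.28,0,0,0,1],[0.4,-0.07,0.28,0,0,0,1]]

```text
t: 17.48
ee_pos: [553.4, 125.7, 296.0]
orientation: [1.409, 2.807, 0.001]
ft_force: [0.5, 0.3, -0.2]
width: 26.1
grasp_force: 0.0
```

Call:
servo_tool:
  plan:
    - [[0.4,0,0,0,0,0,0],[0.4,0,0,0,0,0,0],[0.4,0,0,0,0,0,0]]

```text
t: 17.73
ee_pos: [553.7, 124.8, 295.6]
orientation: [1.418, 2.803, 0.0]
ft_force: [-0.5, 0.3, 1.3]
width: 26.2
grasp_force: 0.0
```

Run:
```python
from h import *
o=readout.get_obs();print(o['ee_pos'],'yaw tool y',np.degrees(np.arctan2(*R.from_rotvec(o['orientation']).as_matrix()[[1,0],1])))
snap('wrist','w5',(60,20,500,350),1.7)
```

```text
[553.70564255 124.84249768 295.55318841] yaw tool y 36.32122568339429
```

View pics/w5.png

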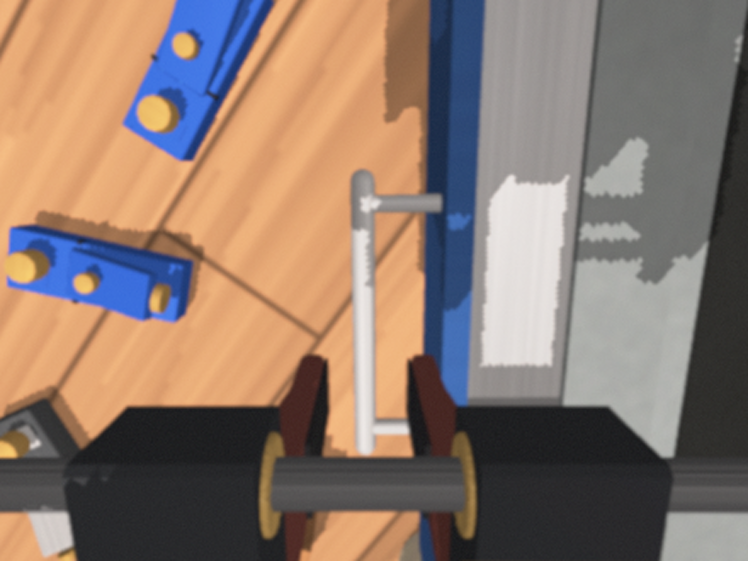

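The drawer is about 45 mm out. The handle bar runs from (362,178) to (366,450) in this view.

Run:
```python
from h import *
np.set_printoptions(precision=1,suppress=True)
q=lambda l:[(60+x/1.7,20+y/1.7) for x,y in l]
o=readout.get_obs();print(o['ee_pos'])
H=atz('wrist',q([(362,178),(366,450)]),145);print(H,H.mean(0),np.linalg.norm(H[1]-H[0]));d=H[0]-H[1];print(np.degrees(np.arctan2(d[1],d[0])))
F=atz('wrist',q([(429,10),(429,300)]),163);d=F[0]-F[1];print('drawer front outer edge',F,np.degrees(np.arctan2(d[1],d[0])))
B=atz('wrist',q([(600,10),(570,390)]),170);d=B[0]-B[1];print('cab edge',B,np.degrees(np.arctan2(d[1],d[0])))
```

```text
[553.7 124.7 295.4]
[[512.  177.7 145. ]
 [592.7  70.6 145. ]] [552.4 124.1 145. ] 134.11972540479556
126.95698507730188
drawer front outer edge [[496.5 242.  163. ]
 [565.7 153.7 163. ]] 128.0700382922411
cab edge [[547.1 276.5 170. ]
 [638.9 159.1 170. ]] 128.0192221570386
```

Call:
servo_tool:
  plan:
    - [[0.4,-0.03,-0.015,-0.8,0,0,0.05],[0.4,0,0,-0.8,0,0,0],[0.4,0,0,-0.5,0,0,0],[0.4,0,0,-0.19,0,0,0],[0.4,0,0,0,0,0,0]]

```text
t: 18.2
ee_pos: [551.6, 123.8, 201.8]
orientation: [-1.41, -2.804, 0.004]
ft_force: [0.2, -0.1, 0.1]
width: 26.1
grasp_force: 0.0
```

Call:
servo_tool:
  plan:
    - [[1,0,0,0,0,0,0],[1,0,0,0,0,0,0],[1,0,0,0,0,0,0],[1,0,0,0,0,0,0],[1,0,0,0,0,0,0]]

```text
t: 18.62
ee_pos: [553.1, 124.5, 204.9]
orientation: [1.408, 2.806, 0.002]
ft_force: [-0.9, -1.7, 7.0]
width: 10.0
grasp_force: 30.0
```

Call:
servo_tool:
  plan:
    - [[1,-0.1,-0.075,0,0,0,0],[1,-0.2,-0.15,0,0,0,0],[1,-0.2,-0.15,0,0,0,0],[1,-0.2,-0.15,0,0,0,0],[1,-0.2,-0.15,0,0,0,0]]

```text
t: 19.03
ee_pos: [517.5, 97.8, 204.9]
orientation: [1.407, 2.805, 0.005]
ft_force: [3.7, 2.0, 6.2]
width: 10.2
grasp_force: 30.0
```

Call:
servo_tool:
  plan:
    - [[1,-0.2,-0.15,0,0,0,0],[1,-0.2,-0.15,0,0,0,0],[1,-0.2,-0.15,0,0,0,0],[1,-0.2,-0.15,0,0,0,0],[1,-0.2,-0.15,0,0,0,0]]

```text
t: 19.45
ee_pos: [477.4, 67.7, 204.9]
orientation: [1.407, 2.805, 0.005]
ft_force: [3.1, 2.9, 7.4]
width: 10.2
grasp_force: 30.0
```

Call:
servo_tool:
  plan:
    - [[1,-0.16,-0.12,0,0,0,0],[1,-0.1,-0.075,0,0,0,0],[1,-0.06,-0.045,0,0,0,0],[1,0,0,0,0,0,0],[1,0,0,0,0,0,0]]

```text
t: 19.87
ee_pos: [469.7, 61.8, 205.0]
orientation: [1.408, 2.796, 0.022]
ft_force: [20.9, 29.6, -17.5]
width: 10.3
grasp_force: 30.0
```

Call:
servo_tool:
  plan:
    - [[1,0.12,0.09,0,0,0,0],[1,0,0,0,0,0,0],[1,0,0,0,0,0,0]]

```text
t: 20.12
ee_pos: [470.4, 62.4, 204.9]
orientation: [1.407, 2.804, 0.006]
ft_force: [4.6, 5.8, 6.3]
width: 10.0
grasp_force: 30.0
```

Call:
servo_tool:
  plan:
    - [[0.4,0,0,0,0,0,0],[0.4,0,0,0,0,0,0],[0.4,0,0,0,0,0,0],[0.4,0,0,0,0,0,0]]

```text
t: 20.45
ee_pos: [467.7, 61.4, 203.3]
orientation: [-1.409, -2.807, 0.001]
ft_force: [0.5, -0.0, 0.0]
width: 26.4
grasp_force: 0.0
```

Call:
servo_tool:
  plan:
    - [[0.4,0,0,0.4,0,0,0],[0.4,0,0,0.7,0,0,0],[0.4,0,0,0.8,0,0,0],[0.4,0,0,0.4,0,0,0],[0.4,0,0,0,0,0,0]]

```text
t: 20.87
ee_pos: [469.8, 61.6, 298.7]
orientation: [1.407, 2.803, 0.005]
ft_force: [0.8, -0.3, 0.4]
width: 26.3
grasp_force: 0.0
```

Call:
servo_tool:
  plan:
    - [[-1,0,0,0,0,0,0],[-1,0,0,0,0,0,0]]

```text
t: 21.03
ee_pos: [467.6, 61.4, 294.4]
orientation: [-1.408, -2.807, 0.002]
ft_force: [-0.1, 0.3, 0.3]
width: 36.1
grasp_force: 0.0
```

Run:
```python
from h import *
o=readout.get_obs();print(o['ee_pos'],'yaw tool y',np.degrees(np.arctan2(*R.from_rotvec(o['orientation']).as_matrix()[[1,0],1])),o['qpos'])
snap('top','t6',(150,70,430,280),2.8)
```

```text
[467.55491013  61.40105679 294.4260191 ] yaw tool y 36.70010665513451 [ 1.05369546e-01  2.08847041e-01  1.96598534e+00 -7.62137883e-05
  9.68539032e-01 -5.35124253e-01]
```

View pics/t6.png

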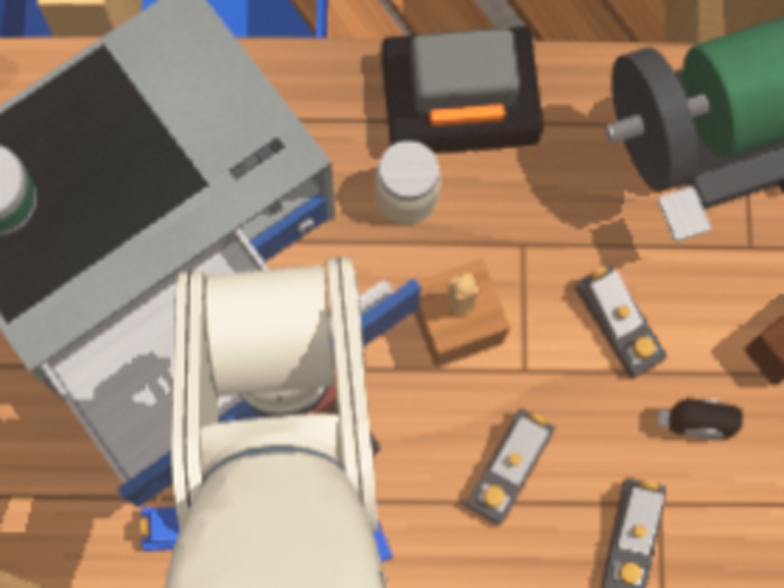

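The drawer is fully out, with its floor centre at about (568,136), and the planes lie where they were. I'll refine the plane poses by segmenting the grey pixels.

```bash
cat >> h.py <<'E'
def planes(im,exp):
    hsv=cv2.cvtColor(im,cv2.COLOR_BGR2HSV); m=(hsv[...,1]<80).astype(np.uint8)
    m=cv2.morphologyEx(m,cv2.MORPH_CLOSE,np.ones((3,3)))
    n,l,st,ce=cv2.connectedComponentsWithStats(m); out=[]
    for e in exp:
        i=1+min(range(n-1),key=lambda k:np.hypot(*(ce[k+1]-e))+(1e3 if not 250<st[k+1][4]<1500 else 0))
        r=cv2.minAreaRect(np.argwhere(l==i)[:,::-1].astype(np.float32)); b=cv2.boxPoints(r)
        P=atz('top',b,22); 
        d=P[1]-P[0]; f=P[2]-P[1]; w=[np.linalg.norm(d),np.linalg.norm(f)]; L=d if w[0]>w[1] else f
        a=(np.degrees(np.arctan2(L[1],L[0]))+90)%180-90
        out.append((st[i][4],P.mean(0)[:2].round(1),round(a,1),np.round(w,1)))
    return out
E
python3 - <<'E'
from h import *
for f in('t1_raw','t6_raw'):
    for o in planes(cv2.imread(f'pics/{f}.png'),[(372,185),(332,237),(376,262)]): print(f,o)
E
```

```text
t1_raw (np.int32(481), array([ 608.5, -277.3]), np.float64(28.0), array([ 47.8, 119.2]))
t1_raw (np.int32(487), array([ 447.4, -155.4]), np.float64(-29.6), array([118.4,  42.8]))
t1_raw (np.int32(524), array([ 372.9, -285.9]), np.float64(-13.0), array([119. ,  44.7]))
t6_raw (np.int32(483), array([ 608.5, -277.3]), np.float64(28.0), array([ 47.8, 119.2]))
t6_raw (np.int32(487), array([ 447.8, -154.9]), np.float64(-28.9), array([118.7,  42.8]))
t6_raw (np.int32(520), array([ 372.9, -285.9]), np.float64(-13.0), array([119. ,  44.7]))
```

Call:
servo_tool:
  plan:
    - [[-1,-0.07,-0.68,0,0,0,0.6],[-1,-0.07,-0.68,0,0,0,0.6],[-1,-0.07,-0.68,0,0,0,0.6],[-1,-0.07,-0.68,0,0,0,0.6],[-1,-0.07,-0.68,0,0,0,0.6]]

```text
t: 21.5
ee_pos: [453.3, -75.4, 293.9]
orientation: [-1.025, -2.966, 0.001]
ft_force: [0.5, -0.1, -0.8]
width: 73.6
grasp_force: 0.0
```

Call:
servo_tool:
  plan:
    - [[-1,-0.07,-0.68,0,0,0,0.6],[-1,-0.07,-0.68,0,0,0,0.6],[-1,-0.05,-0.67,0,0,0,0.56],[-1,0,0,-0.5,0,0,0],[-1,0,0,-0.8,0,0,0]]

```text
t: 21.92
ee_pos: [447.7, -157.6, 243.9]
orientation: [0.803, 3.033, -0.001]
ft_force: [1.3, -0.1, -0.7]
width: 88.0
grasp_force: 0.0
```

Call:
servo_tool:
  plan:
    - [[-1,0,0,-0.8,0,0,0],[-1,0,0,-0.8,0,0,0],[-1,0,0,-0.8,0,0,0],[-1,0,0,-0.5,0,0,0],[-1,0,0,0,0,0,0]]

```text
t: 22.33
ee_pos: [443.5, -154.5, 122.8]
orientation: [-0.797, -3.029, -0.002]
ft_force: [-1.1, -0.6, 0.2]
width: 87.9
grasp_force: 0.0
```

Call:
servo_tool:
  plan:
    - [[-1,0,0,0,0,0,0],[-1,0,0,0,0,0,0]]

```text
t: 22.5
ee_pos: [446.8, -155.6, 127.7]
orientation: [-0.8, -3.038, -0.0]
ft_force: [0.7, 0.0, -0.3]
width: 88.2
grasp_force: 0.0
```

Call:
servo_tool:
  plan:
    - [[-1,0,0,-0.4,0,0,0],[-1,0,0,-0.3,0,0,0],[-1,0,0,-0.2,0,0,0],[-1,0,0,-0.1,0,0,0],[-1,0,0,-0.05,0,0,0]]

```text
t: 22.92
ee_pos: [447.1, -155.7, 85.9]
orientation: [0.799, 3.037, -0.0]
ft_force: [-0.4, -0.8, 0.2]
width: 87.8
grasp_force: 0.0
```

Call:
servo_tool:
  plan:
    - [[1,0,0,0,0,0,0],[1,0,0,0,0,0,0],[1,0,0,0,0,0,0],[1,0,0,0,0,0,0],[1,0,0,0,0,0,0]]

```text
t: 23.33
ee_pos: [446.9, -155.7, 85.8]
orientation: [0.8, 3.038, -0.0]
ft_force: [-0.8, -0.1, -0.1]
width: 57.6
grasp_force: 0.0
```

Call:
servo_tool:
  plan:
    - [[1,0,0,0,0,0,0],[1,0,0,0,0,0,0],[1,0,0,0,0,0,0],[1,0,0,0,0,0,0]]

```text
t: 23.67
ee_pos: [446.8, -155.6, 85.6]
orientation: [0.8, 3.038, -0.0]
ft_force: [-0.4, 0.8, 2.3]
width: 43.6
grasp_force: 30.0
```

Call:
servo_tool:
  plan:
    - [[1,0,0,0.2,0,0,0],[1,0,0,0.5,0,0,0],[1,0,0,0.7,0,0,0],[1,0,0,0.8,0,0,0],[1,0,0,0.8,0,0,0]]

```text
t: 24.08
ee_pos: [445.7, -155.2, 206.4]
orientation: [-0.799, -3.036, -0.0]
ft_force: [0.6, -0.5, -5.3]
width: 43.8
grasp_force: 30.0
```

Call:
servo_tool:
  plan:
    - [[1,0,0,0.8,0,0,0],[1,0,0,0.7,0,0,0],[1,0,0,0.4,0,0,0],[1,0,0,0.2,0,0,0],[1,0.144,0.618,0,0,0,0.946]]

```text
t: 24.5
ee_pos: [452.6, -133.0, 291.3]
orientation: [0.677, 3.064, -0.002]
ft_force: [0.5, 1.0, -5.0]
width: 44.0
grasp_force: 30.0
```

Call:
servo_tool:
  plan:
    - [[1,0.144,0.618,0,0,0,0.946],[1,0.144,0.618,0,0,0,0.946],[1,0.144,0.618,0,0,0,0.946],[1,0.144,0.618,0,0,0,0.946],[1,0.144,0.618,0,0,0,0.946]]

```text
t: 24.92
ee_pos: [480.4, -6.1, 288.4]
orientation: [-0.024, -3.139, -0.0]
ft_force: [0.2, -0.7, -4.2]
width: 43.8
grasp_force: 30.0
```

Call:
servo_tool:
  plan:
    - [[1,0.144,0.618,0,0,0,0.946],[1,0.144,0.618,0,0,0,0.946],[1,0.144,0.618,0,0,0,0.946],[1,0.144,0.618,0,0,0,0.946],[1,0.144,0.618,0,0,0,0.946]]

```text
t: 25.33
ee_pos: [509.2, 117.4, 288.2]
orientation: [0.62, -3.077, 0.0]
ft_force: [-0.1, -0.6, -4.0]
width: 43.9
grasp_force: 30.0
```

Call:
servo_tool:
  plan:
    - [[1,0.144,0.618,0,0,0,0.946],[1,0.144,0.618,0,0,0,0.946],[1,0.144,0.618,0,0,0,0.946],[1,0,0,0,0,0,0],[1,0,0,0,0,0,0]]

```text
t: 25.75
ee_pos: [526.6, 191.2, 288.1]
orientation: [0.991, -2.978, 0.0]
ft_force: [-0.1, -0.5, -4.1]
width: 43.5
grasp_force: 30.0
```

Call:
servo_tool:
  plan:
    - [[1,0,0,0,0,0,0],[1,0,0,0,0,0,0]]

```text
t: 25.92
ee_pos: [526.7, 189.5, 288.7]
orientation: [0.987, -2.98, 0.0]
ft_force: [-0.4, -0.1, -5.6]
width: 43.5
grasp_force: 30.0
```

Run:
```python
from h import *
o=readout.get_obs();print(o['ee_pos'],'yaw tool y',np.degrees(np.arctan2(*R.from_rotvec(o['orientation']).as_matrix()[[1,0],1])))
snap('wrist','w7'); snap('top','t7');snap('scene','s7')
w=cv2.resize(cv2.imread('pics/w7_raw.png'),(533,400));s=cv2.imread('pics/s7_raw.png')[130:330,260:460]
s=cv2.resize(s,(266,266));out=np.zeros((400,799,3),np.uint8);out[:,:533]=w;out[:266,533:]=s
cv2.imwrite('pics/v7.png',out)
for p in planes(cv2.imread('pics/t7_raw.png'),[(372,185),(376,262)]): print(p)
```

```text
[526.66463932 189.49454598 288.74833366] yaw tool y 126.64768742368784
(np.int32(479), array([ 609.6, -278.5]), np.float64(29.9), array([ 47.7, 119.6]))
(np.int32(519), array([ 372.9, -286. ]), np.float64(-13.4), array([118.9,  44.5]))
```

View pics/v7.png

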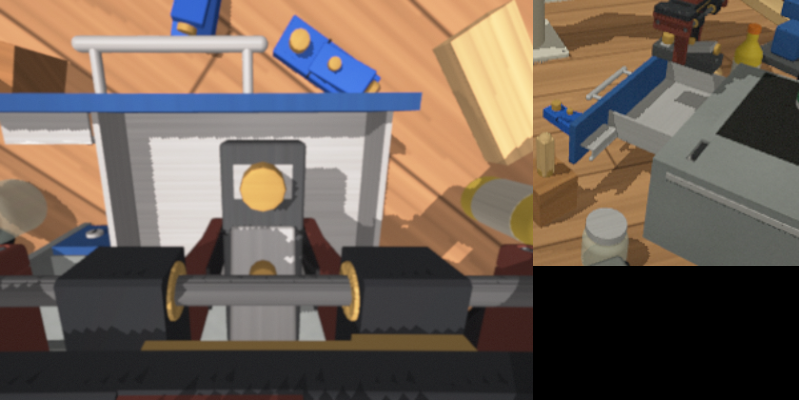

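Run:
```python
from h import *
np.set_printoptions(precision=1,suppress=True)
k=560/533
def rel(P):
    a=np.radians(36.7);u=np.array([np.cos(a),np.sin(a)]);v=np.array([-u[1],u[0]]);d=P[:,:2]-np.array([568.4,136]);return np.c_[d@u,d@v]
print('handle ends',rel(atz('wrist',[(75*k,44*k),(266*k,44*k)],145)))
print('front top edge left end',rel(atz('wrist',[(420*k,95*k),(420*k,109*k)],163)))
print('walls top',rel(atz('wrist',[(100*k,120*k),(127*k,245*k),(390*k,115*k),(376*k,240*k)],135)))
print('floor edges?',rel(atz('wrist',[(148*k,140*k),(350*k,170*k)],89)))
print('knob',rel(atz('wrist',[(263*k,188*k)],288.7-85.6+42)))
```

```text
handle ends [[-121.1  -67.2]
 [-121.3   69.7]]
front top edge left end [[-84.8 175.8]
 [-75.5 177.1]]
walls top [[-68.4 -63. ]
 [ 40.5 -55.1]
 [-71.7 168.7]
 [ 36.3 168.3]]
floor edges? [[-49.  -44.7]
 [-18.8 154.6]]
knob [[-39.4  67.2]]
```

Run:
```python
from h import *
np.set_printoptions(precision=1,suppress=True)
def rel(P):
    a=np.radians(36.7);u=np.array([np.cos(a),np.sin(a)]);v=np.array([-u[1],u[0]]);d=P[:,:2]-np.array([568.4,136]);return np.c_[d@u,d@v]
f=lambda l:[(150+x/2.8,70+y/2.8) for x,y in l]
print(rel(atz('top',f([(238,235),(265,268),(45,368),(125,488)]),135)))
# wrist: column profile across both walls at one row
im=cv2.imread('pics/w7_raw.png');g=im[185].mean(1).astype(int)
print('row185',[(x,g[x]) for x in range(95,165,3)],[(x,g[x]) for x in range(365,425,3)])
print(rel(atz('wrist',[(x,185) for x in (105,110,115,120,125,130,135,140,395,400,405,410)],135))[:,1])
```

```text
[[ 69.8 -62.6]
 [ 25.4 -64.7]
 [ 70.3 171.2]
 [-75.9 173.2]]
row185 [(95, np.int64(160)), (98, np.int64(157)), (101, np.int64(156)), (104, np.int64(164)), (107, np.int64(219)), (110, np.int64(216)), (113, np.int64(106)), (116, np.int64(87)), (119, np.int64(88)), (122, np.int64(87)), (125, np.int64(90)), (128, np.int64(87)), (131, np.int64(89)), (134, np.int64(89)), (137, np.int64(88)), (140, np.int64(134)), (143, np.int64(137)), (146, np.int64(136)), (149, np.int64(137)), (152, np.int64(137)), (155, np.int64(137)), (158, np.int64(137)), (161, np.int64(202)), (164, np.int64(215))] [(365, np.int64(209)), (368, np.int64(222)), (371, np.int64(221)), (374, np.int64(222)), (377, np.int64(223)), (380, np.int64(147)), (383, np.int64(129)), (386, np.int64(128)), (389, np.int64(127)), (392, np.int64(128)), (395, np.int64(128)), (398, np.int64(142)), (401, np.int64(217)), (404, np.int64(213)), (407, np.int64(145)), (410, np.int64(168)), (413, np.int64(169)), (416, np.int64(172)), (419, np.int64(176)), (422, np.int64(177))]
[-70.  -66.  -62.  -58.  -54.  -50.1 -46.1 -42.1 162.6 166.6 170.6 174.5]
```

The wrist and top views agree: the drawer's box is not centred on the handle. Its inner walls lie at y=-64 and +166 from the handle, so the floor centre is at about (538,177). I shift to the left lane at (497,231).

Call:
servo_tool:
  plan:
    - [[1,-0.355,0.535,0,0,0,0],[1,-0.355,0.535,0,0,0,0],[1,0,0,0,0,0,0],[1,0,0,0,0,0,0]]

```text
t: 26.4
ee_pos: [498.5, 233.5, 289.6]
orientation: [-0.991, 2.981, -0.0]
ft_force: [1.0, -0.6, -4.3]
width: 43.9
grasp_force: 30.0
```

Call:
servo_tool:
  plan:
    - [[1,0,0,-0.4,0,0,0],[1,0,0,-0.6,0,0,0],[1,0,0,-0.6,0,0,0],[1,0,0,-0.5,0,0,0],[1,0,0,-0.3,0,0,0]]

```text
t: 26.82
ee_pos: [498.7, 232.0, 191.5]
orientation: [0.987, -2.98, 0.001]
ft_force: [-0.1, -1.0, -5.3]
width: 43.7
grasp_force: 30.0
```

Call:
servo_tool:
  plan:
    - [[1,0,0,-0.2,0,0,0],[1,0,0,-0.1,0,0,0],[1,0,0,0,0,0,0],[1,0,0,0,0,0,0]]

```text
t: 27.15
ee_pos: [499.6, 233.3, 182.2]
orientation: [-0.989, 2.981, 0.0]
ft_force: [0.2, 0.3, -3.9]
width: 43.7
grasp_force: 30.0
```

Call:
servo_tool:
  plan:
    - [[1,0,0,-0.05,0,0,0],[1,0,0,0,0,0,0],[1,0,0,0,0,0,0]]

```text
t: 27.4
ee_pos: [499.2, 233.4, 180.1]
orientation: [-0.99, 2.981, 0.0]
ft_force: [-0.4, 0.1, -4.4]
width: 43.6
grasp_force: 30.0
```

Call:
servo_tool:
  plan:
    - [[1,0,0,-0.05,0,0,0],[1,0,0,-0.05,0,0,0],[1,0,0,0,0,0,0],[1,0,0,0,0,0,0]]

```text
t: 27.73
ee_pos: [498.9, 233.2, 175.3]
orientation: [0.99, -2.981, 0.0]
ft_force: [-0.5, 0.2, -4.5]
width: 43.9
grasp_force: 30.0
```

Call:
servo_tool:
  plan:
    - [[1,0,0,-0.025,0,0,0],[1,0,0,0,0,0,0],[1,0,0,0,0,0,0]]

```text
t: 27.98
ee_pos: [499.1, 233.3, 174.6]
orientation: [-0.99, 2.981, 0.0]
ft_force: [0.0, 0.2, -3.4]
width: 43.6
grasp_force: 30.0
```

Call:
servo_tool:
  plan:
    - [[1,0,0,-0.025,0,0,0],[1,0,0,0,0,0,0],[1,0,0,0,0,0,0]]

```text
t: 28.23
ee_pos: [499.6, 233.7, 174.6]
orientation: [-0.989, 2.98, 0.001]
ft_force: [-1.5, 0.8, 5.0]
width: 43.7
grasp_force: 30.0
```

Call:
servo_tool:
  plan:
    - [[-0.22,0,0,0,0,0,0],[-0.22,0,0,0,0,0,0],[-0.22,0,0,0,0,0,0],[-0.22,0,0,0.1,0,0,0],[-0.22,0,0,0.3,0,0,0]]

```text
t: 28.65
ee_pos: [498.2, 232.8, 188.6]
orientation: [0.989, -2.979, 0.0]
ft_force: [-0.3, -0.6, -0.6]
width: 53.3
grasp_force: 0.0
```

Call:
servo_tool:
  plan:
    - [[-0.22,0,0,0.5,0,0,0],[-0.22,0,0,0.8,0,0,0],[-0.5,0,0,0.8,0,0,0],[-1,0,0,0.7,0,0,0],[-1,-0.186,-0.764,0,0,0,-0.585]]

```text
t: 29.07
ee_pos: [495.4, 206.3, 308.6]
orientation: [-0.913, 2.992, 0.003]
ft_force: [0.9, 0.1, -0.3]
width: 70.1
grasp_force: 0.0
```

Call:
servo_tool:
  plan:
    - [[-1,-0.186,-0.764,0,0,0,-0.585],[-1,-0.186,-0.764,0,0,0,-0.585],[-1,-0.186,-0.764,0,0,0,-0.585],[-1,-0.186,-0.764,0,0,0,-0.585],[-1,-0.186,-0.764,0,0,0,-0.585]]

```text
t: 29.48
ee_pos: [453.8, 48.6, 302.5]
orientation: [-0.52, 3.097, -0.0]
ft_force: [0.2, 0.7, 0.1]
width: 87.7
grasp_force: 0.0
```

Call:
servo_tool:
  plan:
    - [[-1,-0.186,-0.764,0,0,0,-0.585],[-1,-0.186,-0.764,0,0,0,-0.585],[-1,-0.186,-0.764,0,0,0,-0.585],[-1,-0.186,-0.764,0,0,0,-0.585],[-1,-0.186,-0.764,0,0,0,-0.585]]

```text
t: 29.9
ee_pos: [416.6, -104.3, 302.6]
orientation: [-0.121, 3.138, -0.001]
ft_force: [0.4, -1.2, 0.3]
width: 87.7
grasp_force: 0.0
```

Call:
servo_tool:
  plan:
    - [[-1,-0.186,-0.764,0,0,0,-0.585],[-1,-0.186,-0.764,0,0,0,-0.585],[-1,-0.186,-0.764,0,0,0,-0.585],[-1,-0.186,-0.764,0,0,0,-0.585],[-1,-0.186,-0.764,0,0,0,-0.585]]

```text
t: 30.32
ee_pos: [379.3, -257.2, 302.6]
orientation: [0.28, 3.128, -0.001]
ft_force: [-0.8, -0.1, -0.0]
width: 88.1
grasp_force: 0.0
```

Call:
servo_tool:
  plan:
    - [[-1,-0.186,-0.764,0,0,0,-0.585],[-1,0,0,0,0,0,0],[-1,0,0,0,0,0,0],[-1,0,0,0,0,0,0]]

```text
t: 30.65
ee_pos: [372.3, -285.9, 301.9]
orientation: [0.356, 3.121, 0.0]
ft_force: [-0.6, 0.3, 0.1]
width: 87.5
grasp_force: 0.0
```

Run:
```python
from h import *
o=readout.get_obs();print(o['ee_pos'],'yaw tool y',np.degrees(np.arctan2(*R.from_rotvec(o['orientation']).as_matrix()[[1,0],1])))
snap('top','t8');snap('wrist','w8')
for p in planes(cv2.imread('pics/t8_raw.png'),[(372,185),(376,262),(209,229)]): print(p)
# plane under the wrist, by the same colour test
im=cv2.imread('pics/w8_raw.png');m=(cv2.cvtColor(im,cv2.COLOR_BGR2HSV)[...,1]<80).astype(np.uint8)
n,l,st,ce=cv2.connectedComponentsWithStats(m)
print([(st[i].tolist(),ce[i].round()) for i in range(1,n) if st[i][4]>800])
```

```text
[ 372.3271412  -285.93709422  301.87472203] yaw tool y 76.99277827425497
(np.int32(484), array([ 609.4, -278.3]), np.float64(29.6), array([ 47.7, 119.5]))
(np.int32(484), array([ 609.4, -278.3]), np.float64(29.6), array([ 47.7, 119.5]))
(np.int32(484), array([ 609.4, -278.3]), np.float64(29.6), array([ 47.7, 119.5]))
[([66, 62, 134, 48, 2954], array([130.,  85.])), ([257, 133, 36, 96, 2908], array([274., 182.])), ([0, 233, 560, 187, 64527], array([274., 344.]))]
```

Plane C sits centred and square under the gripper (wrist blob centre 274,182, upright). Descending.

Call:
servo_tool:
  plan:
    - [[-1,0,0,-0.5,0,0,0],[-1,0,0,-0.8,0,0,0],[-1,0,0,-0.8,0,0,0],[-1,0,0,-0.8,0,0,0],[-1,0,0,-0.7,0,0,0]]

```text
t: 31.17
ee_pos: [372.7, -284.9, 156.2]
orientation: [-0.352, -3.122, -0.0]
ft_force: [0.0, -0.0, 0.0]
width: 87.7
grasp_force: 0.0
```

Call:
servo_tool:
  plan:
    - [[-1,0,0,-0.6,0,0,0],[-1,0,0,-0.5,0,0,0],[-1,0,0,-0.4,0,0,0],[-1,0,0,-0.2,0,0,0],[-1,0,0,-0.1,0,0,0]]

```text
t: 31.58
ee_pos: [372.6, -285.2, 84.6]
orientation: [-0.353, -3.12, -0.002]
ft_force: [-0.6, -0.6, -0.6]
width: 87.7
grasp_force: 0.0
```

Call:
servo_tool:
  plan:
    - [[1,0,0,0,0,0,0],[1,0,0,0,0,0,0],[1,0,0,0,0,0,0],[1,0,0,0,0,0,0],[1,0,0,0,0,0,0]]

```text
t: 32.0
ee_pos: [372.9, -286.6, 86.2]
orientation: [0.355, 3.12, -0.001]
ft_force: [0.1, -1.0, 1.0]
width: 58.1
grasp_force: 0.0
```

Call:
servo_tool:
  plan:
    - [[1,0,0,0,0,0,0],[1,0,0,0,0,0,0],[1,0,0,0,0,0,0],[1,0,0,0,0,0,0],[1,0,0,0,0,0,0]]

```text
t: 32.42
ee_pos: [372.7, -286.5, 85.8]
orientation: [0.356, 3.121, -0.001]
ft_force: [-0.9, -1.3, 6.3]
width: 43.8
grasp_force: 30.0
```

Call:
servo_tool:
  plan:
    - [[1,0,0,0.2,0,0,0],[1,0,0,0.5,0,0,0],[1,0,0,0.7,0,0,0],[1,0,0,0.8,0,0,0],[1,0,0,0.8,0,0,0]]

```text
t: 32.83
ee_pos: [371.6, -285.5, 206.2]
orientation: [-0.355, -3.119, -0.003]
ft_force: [0.9, 0.4, -4.1]
width: 44.2
grasp_force: 30.0
```

Call:
servo_tool:
  plan:
    - [[1,0,0,0.8,0,0,0],[1,0,0,0.7,0,0,0],[1,0,0,0.4,0,0,0],[1,0,0,0.25,0,0,0],[1,0.258,0.724,0,0,0,0.621]]

```text
t: 33.25
ee_pos: [383.1, -260.2, 293.7]
orientation: [0.275, 3.126, -0.006]
ft_force: [1.7, -0.7, -4.4]
width: 43.8
grasp_force: 30.0
```

Call:
servo_tool:
  plan:
    - [[1,0.258,0.724,0,0,0,0.621],[1,0.258,0.724,0,0,0,0.621],[1,0.258,0.724,0,0,0,0.621],[1,0.258,0.724,0,0,0,0.621],[1,0.258,0.724,0,0,0,0.621]]

```text
t: 33.67
ee_pos: [433.7, -110.8, 290.6]
orientation: [0.158, -3.135, -0.001]
ft_force: [1.4, -0.4, -5.5]
width: 43.7
grasp_force: 30.0
```

Call:
servo_tool:
  plan:
    - [[1,0.258,0.724,0,0,0,0.621],[1,0.258,0.724,0,0,0,0.621],[1,0.258,0.724,0,0,0,0.621],[1,0.258,0.724,0,0,0,0.621],[1,0.258,0.724,0,0,0,0.621]]

```text
t: 34.08
ee_pos: [485.3, 33.8, 290.4]
orientation: [0.581, -3.085, -0.001]
ft_force: [1.1, -0.8, -5.1]
width: 43.7
grasp_force: 30.0
```

Call:
servo_tool:
  plan:
    - [[1,0.258,0.724,0,0,0,0.621],[1,0.258,0.724,0,0,0,0.621],[1,0.258,0.724,0,0,0,0.621],[1,0.258,0.724,0,0,0,0.621],[1,0.258,0.724,0,0,0,0.621]]

```text
t: 34.5
ee_pos: [536.9, 178.4, 290.1]
orientation: [0.992, -2.978, -0.0]
ft_force: [0.5, 0.7, -5.3]
width: 43.7
grasp_force: 30.0
```

Call:
servo_tool:
  plan:
    - [[1,0,0,0,0,0,0],[1,0,0,0,0,0,0],[1,0,0,0,0,0,0],[1,0,0,0,0,0,0]]

```text
t: 34.83
ee_pos: [536.8, 176.1, 290.7]
orientation: [0.986, -2.98, 0.0]
ft_force: [0.4, -0.4, -4.2]
width: 43.9
grasp_force: 30.0
```

Run:
```python
from h import *
o=readout.get_obs();print(o['ee_pos'],'yaw tool y',np.degrees(np.arctan2(*R.from_rotvec(o['orientation']).as_matrix()[[1,0],1])))
snap('wrist','w9');snap('top','t9')
im=cv2.imread('pics/w9_raw.png')
out=cv2.resize(im[40:300],(790,366));cv2.imwrite('pics/v9.png',out)
print(planes(cv2.imread('pics/t9_raw.png'),[(372,185)]))
```

```text
[536.75156766 176.09872768 290.69088241] yaw tool y 126.61811756196508
[(np.int32(479), array([ 608.5, -277.3]), np.float64(28.0), array([ 47.8, 119.2]))]
```

View pics/v9.png

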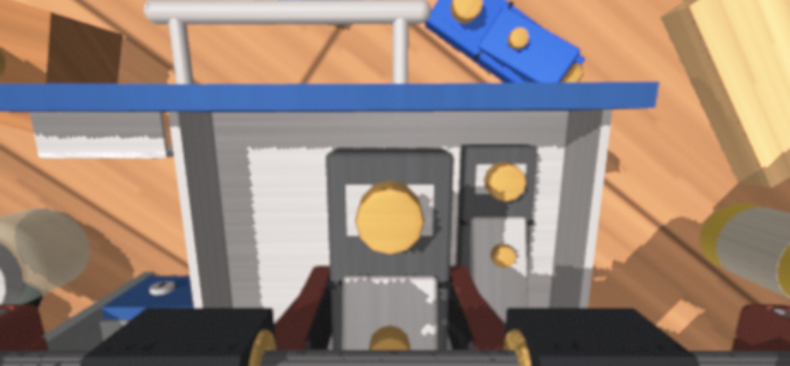

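Plane B lies sole down in the left lane. Plane C hovers over the middle lane, so I lower it.

Call:
servo_tool:
  plan:
    - [[1,0,0,-0.4,0,0,0],[1,0,0,-0.6,0,0,0],[1,0,0,-0.6,0,0,0],[1,0,0,-0.5,0,0,0],[1,0,0,-0.3,0,0,0]]

```text
t: 35.35
ee_pos: [536.6, 176.0, 193.6]
orientation: [0.986, -2.98, -0.0]
ft_force: [-0.1, 0.8, -4.5]
width: 43.7
grasp_force: 30.0
```

Call:
servo_tool:
  plan:
    - [[1,0,0,-0.2,0,0,0],[1,0,0,-0.1,0,0,0],[1,0,0,-0.05,0,0,0],[1,0,0,0,0,0,0],[1,0,0,0,0,0,0]]

```text
t: 35.77
ee_pos: [538.2, 177.2, 182.3]
orientation: [-0.988, 2.981, -0.0]
ft_force: [0.4, -0.6, -5.0]
width: 44.0
grasp_force: 30.0
```

Call:
servo_tool:
  plan:
    - [[1,0,0,-0.05,0,0,0],[1,0,0,-0.05,0,0,0],[1,0,0,0,0,0,0],[1,0,0,0,0,0,0]]

```text
t: 36.1
ee_pos: [537.6, 177.1, 177.5]
orientation: [-0.989, 2.982, -0.0]
ft_force: [0.3, 0.3, -4.5]
width: 43.4
grasp_force: 30.0
```

Call:
servo_tool:
  plan:
    - [[1,0,0,-0.025,0,0,0],[1,0,0,0,0,0,0],[1,0,0,0,0,0,0]]

```text
t: 36.35
ee_pos: [537.6, 177.1, 176.4]
orientation: [0.989, -2.982, -0.0]
ft_force: [0.3, 1.0, -4.1]
width: 43.7
grasp_force: 30.0
```

Call:
servo_tool:
  plan:
    - [[1,0,0,-0.025,0,0,0],[1,0,0,0,0,0,0],[1,0,0,0,0,0,0]]

```text
t: 36.6
ee_pos: [537.6, 177.1, 175.4]
orientation: [0.989, -2.982, -0.0]
ft_force: [0.3, -0.2, -4.2]
width: 43.5
grasp_force: 30.0
```

Call:
servo_tool:
  plan:
    - [[1,0,0,-0.025,0,0,0],[1,0,0,0,0,0,0],[1,0,0,0,0,0,0]]

```text
t: 36.85
ee_pos: [537.8, 177.2, 174.8]
orientation: [-0.988, 2.981, 0.0]
ft_force: [-0.2, 0.7, 0.9]
width: 43.5
grasp_force: 30.0
```

Call:
servo_tool:
  plan:
    - [[-0.22,0,0,0,0,0,0],[-0.22,0,0,0,0,0,0],[-0.22,0,0,0,0,0,0],[-0.22,0,0,0.1,0,0,0],[-0.22,0,0,0.3,0,0,0]]

```text
t: 37.27
ee_pos: [536.8, 176.8, 189.7]
orientation: [0.988, -2.979, -0.0]
ft_force: [-0.1, -0.3, -1.0]
width: 54.0
grasp_force: 0.0
```

Call:
servo_tool:
  plan:
    - [[-0.22,0,0,0.5,0,0,0],[-0.22,0,0,0.8,0,0,0],[-0.5,0,0,0.8,0,0,0],[-1,0,0,0.7,0,0,0],[-1,0,0,0.1,0,0,0]]

```text
t: 37.68
ee_pos: [539.8, 177.7, 312.9]
orientation: [-0.986, 2.973, -0.0]
ft_force: [1.5, -0.2, 0.9]
width: 70.1
grasp_force: 0.0
```

Call:
servo_tool:
  plan:
    - [[-1,0.047,-0.3,0,0,0,-0.988],[-1,0.047,-0.3,0,0,0,-0.988],[-1,0.047,-0.3,0,0,0,-0.988],[-1,0.047,-0.3,0,0,0,-0.988],[-1,0.047,-0.3,0,0,0,-0.988]]

```text
t: 38.1
ee_pos: [546.9, 116.5, 306.9]
orientation: [-0.321, 3.125, -0.0]
ft_force: [-0.3, 0.6, -0.2]
width: 88.1
grasp_force: 0.0
```

Call:
servo_tool:
  plan:
    - [[-1,0.047,-0.3,0,0,0,-0.988],[-1,0.047,-0.3,0,0,0,-0.988],[-1,0.047,-0.3,0,0,0,-0.988],[-1,0.047,-0.3,0,0,0,-0.988],[-1,0.047,-0.3,0,0,0,-0.988]]

```text
t: 38.52
ee_pos: [556.3, 56.5, 306.8]
orientation: [0.355, 3.121, 0.0]
ft_force: [-0.3, -0.4, -0.5]
width: 87.8
grasp_force: 0.0
```

Call:
servo_tool:
  plan:
    - [[-1,0.047,-0.3,0,0,0,-0.988],[-1,0.047,-0.3,0,0,0,-0.988],[-1,0.047,-0.3,0,0,0,-0.988],[-1,0.047,-0.3,0,0,0,-0.988],[-1,0.047,-0.3,0,0,0,-0.988]]

```text
t: 38.93
ee_pos: [565.7, -3.5, 306.8]
orientation: [-1.014, -2.973, 0.0]
ft_force: [-0.0, -0.7, 0.4]
width: 87.9
grasp_force: 0.0
```

Call:
servo_tool:
  plan:
    - [[-1,0.047,-0.3,0,0,0,-0.988],[-1,0.047,-0.3,0,0,0,-0.988],[-1,0.047,-0.3,0,0,0,-0.988],[-1,0.047,-0.3,0,0,0,-0.988],[-1,0.047,-0.3,0,0,0,-0.988]]

```text
t: 39.35
ee_pos: [575.1, -63.5, 306.8]
orientation: [-1.627, -2.688, 0.0]
ft_force: [-0.3, 0.6, 0.4]
width: 87.6
grasp_force: 0.0
```

Call:
servo_tool:
  plan:
    - [[-1,0.047,-0.3,0,0,0,-0.988],[-1,0.047,-0.3,0,0,0,-0.988],[-1,0.047,-0.3,0,0,0,-0.988],[-1,0.047,-0.3,0,0,0,-0.988],[-1,0.047,-0.3,0,0,0,-0.988]]

```text
t: 39.77
ee_pos: [584.5, -123.5, 306.7]
orientation: [-2.164, -2.278, 0.0]
ft_force: [0.6, 0.1, 0.4]
width: 88.0
grasp_force: 0.0
```

Call:
servo_tool:
  plan:
    - [[-1,0.047,-0.3,0,0,0,-0.988],[-1,0.047,-0.3,0,0,0,-0.988],[-1,0.047,-0.3,0,0,0,-0.988],[-1,0.047,-0.3,0,0,0,-0.988],[-1,0.047,-0.3,0,0,0,-0.988]]

```text
t: 40.18
ee_pos: [593.9, -183.4, 306.7]
orientation: [-2.601, -1.762, 0.0]
ft_force: [0.2, -0.5, 0.2]
width: 87.7
grasp_force: 0.0
```

Call:
servo_tool:
  plan:
    - [[-1,0.047,-0.3,0,0,0,-0.988],[-1,0.047,-0.3,0,0,0,-0.988],[-1,0.047,-0.3,0,0,0,-0.988],[-1,0.047,-0.3,0,0,0,-0.988],[-1,0.047,-0.3,0,0,0,-0.988]]

```text
t: 40.6
ee_pos: [603.3, -243.4, 306.7]
orientation: [-2.917, -1.165, 0.0]
ft_force: [0.9, 0.0, -0.1]
width: 88.0
grasp_force: 0.0
```

Call:
servo_tool:
  plan:
    - [[-1,0.047,-0.3,0,0,0,-0.988],[-1,0.047,-0.3,0,0,0,-0.988],[-1,0.047,-0.3,0,0,0,-0.988],[-1,0,0,0,0,0,0],[-1,0,0,0,0,0,0]]

```text
t: 41.02
ee_pos: [608.8, -279.1, 306.5]
orientation: [-3.041, -0.788, 0.0]
ft_force: [0.9, 0.4, -0.6]
width: 88.1
grasp_force: 0.0
```

Run:
```python
from h import *
o=readout.get_obs();print(o['ee_pos'],'yaw tool y',np.degrees(np.arctan2(*R.from_rotvec(o['orientation']).as_matrix()[[1,0],1])))
snap('wrist','w10');snap('top','t10')
im=cv2.imread('pics/w10_raw.png');m=(cv2.cvtColor(im,cv2.COLOR_BGR2HSV)[...,1]<80).astype(np.uint8)
n,l,st,ce=cv2.connectedComponentsWithStats(m)
for i in range(1,n):
    if st[i][4]>800: print(st[i].tolist(),ce[i].round(),cv2.minAreaRect(np.argwhere(l==i)[:,::-1].astype(np.float32)))
```

```text
[ 608.82496802 -279.08633198  306.49485448] yaw tool y -60.94559421665404
[350, 0, 210, 167, 18553] [432.  77.] ((454.5, 83.0), (166.0, 209.0), 90.0)
[258, 130, 37, 96, 2754] [277. 175.] ((276.3261413574219, 177.630859375), (95.17778015136719, 35.169708251953125), 88.87670135498047)
[0, 191, 560, 229, 63134] [274. 344.] ((279.5, 304.9999694824219), (227.99996948242188, 558.9998779296875), 90.0)
```

Plane A is square and centred as well. Descending and gripping.

Call:
servo_tool:
  plan:
    - [[-1,0,0,-0.5,0,0,0],[-1,0,0,-0.8,0,0,0],[-1,0,0,-0.8,0,0,0],[-1,0,0,-0.8,0,0,0],[-1,0,0,-0.75,0,0,0]]

```text
t: 41.53
ee_pos: [608.8, -277.8, 159.2]
orientation: [-3.041, -0.79, 0.0]
ft_force: [-0.2, 0.1, 0.3]
width: 88.0
grasp_force: 0.0
```

Call:
servo_tool:
  plan:
    - [[-1,0,0,-0.6,0,0,0],[-1,0,0,-0.5,0,0,0],[-1,0,0,-0.4,0,0,0],[-1,0,0,-0.2,0,0,0],[-1,0,0,-0.15,0,0,0]]

```text
t: 41.95
ee_pos: [608.9, -278.4, 85.7]
orientation: [-3.041, -0.787, 0.001]
ft_force: [0.7, -1.4, 0.1]
width: 87.7
grasp_force: 0.0
```

Call:
servo_tool:
  plan:
    - [[1,0,0,0,0,0,0],[1,0,0,0,0,0,0],[1,0,0,0,0,0,0],[1,0,0,0,0,0,0],[1,0,0,0,0,0,0]]

```text
t: 42.37
ee_pos: [609.6, -279.2, 87.6]
orientation: [3.041, 0.785, 0.002]
ft_force: [0.0, 0.2, -0.2]
width: 58.0
grasp_force: 0.0
```

Call:
servo_tool:
  plan:
    - [[1,0,0,0,0,0,0],[1,0,0,0,0,0,0],[1,0,0,0,0,0,0],[1,0,0,0,0,0,0],[1,0,0,0,0,0,0]]

```text
t: 42.78
ee_pos: [609.3, -279.2, 86.9]
orientation: [3.041, 0.785, 0.001]
ft_force: [0.5, -0.7, 4.8]
width: 43.8
grasp_force: 29.8
```

Call:
servo_tool:
  plan:
    - [[1,0,0,0.2,0,0,0],[1,0,0,0.5,0,0,0],[1,0,0,0.7,0,0,0],[1,0,0,0.8,0,0,0],[1,0,0,0.8,0,0,0]]

```text
t: 43.2
ee_pos: [607.9, -278.2, 206.5]
orientation: [-3.039, -0.785, 0.004]
ft_force: [1.5, -0.2, -3.3]
width: 43.8
grasp_force: 29.8
```

Call:
servo_tool:
  plan:
    - [[1,0,0,0.8,0,0,0],[1,0,0,0.7,0,0,0],[1,0,0,0.4,0,0,0],[1,0,0,0.25,0,0,0],[1,-0.055,0.717,0,0,0,0.11]]

```text
t: 43.62
ee_pos: [607.7, -253.8, 294.9]
orientation: [3.035, 0.794, 0.005]
ft_force: [0.3, 0.5, -3.3]
width: 43.5
grasp_force: 29.8
```

Call:
servo_tool:
  plan:
    - [[1,-0.055,0.717,0,0,0,0.11],[1,-0.055,0.717,0,0,0,0.11],[1,-0.055,0.717,0,0,0,0.11],[1,-0.055,0.717,0,0,0,0.11],[1,-0.055,0.717,0,0,0,0.11]]

```text
t: 44.03
ee_pos: [594.6, -105.3, 291.1]
orientation: [-3.016, -0.873, 0.004]
ft_force: [0.6, 0.1, -4.3]
width: 43.8
grasp_force: 29.8
```

Call:
servo_tool:
  plan:
    - [[1,-0.055,0.717,0,0,0,0.11],[1,-0.055,0.717,0,0,0,0.11],[1,-0.055,0.717,0,0,0,0.11],[1,-0.055,0.717,0,0,0,0.11],[1,-0.055,0.717,0,0,0,0.11]]

```text
t: 44.45
ee_pos: [583.6, 38.0, 291.2]
orientation: [-2.995, -0.945, 0.005]
ft_force: [-0.6, -0.1, -3.7]
width: 43.9
grasp_force: 29.8
```

Call:
servo_tool:
  plan:
    - [[1,-0.055,0.717,0,0,0,0.11],[1,-0.055,0.717,0,0,0,0.11],[1,-0.055,0.717,0,0,0,0.11],[1,0,0,0,0,0,0],[1,0,0,0,0,0,0]]

```text
t: 44.87
ee_pos: [577.2, 123.8, 291.3]
orientation: [-2.981, -0.992, 0.004]
ft_force: [-0.0, -0.1, -3.8]
width: 44.0
grasp_force: 29.8
```

Call:
servo_tool:
  plan:
    - [[1,0,0,-0.4,0,0,0],[1,0,0,-0.5,0,0,0],[1,0,0,-0.3,0,0,0],[1,0,0,0,0,0,0],[1,0,0,0,0,0,0]]

```text
t: 45.28
ee_pos: [577.8, 121.7, 243.6]
orientation: [-2.982, -0.987, 0.004]
ft_force: [0.4, 0.1, -3.2]
width: 43.5
grasp_force: 29.8
```

Run:
```python
from h import *
o=readout.get_obs();print(o['ee_pos'],'yaw tool y',np.degrees(np.arctan2(*R.from_rotvec(o['orientation']).as_matrix()[[1,0],1])))
a=np.radians(36.7);u=np.array([np.cos(a),np.sin(a)]);v=np.array([-u[1],u[0]]);d=o['ee_pos'][:2]-np.array([537.9,176.9]);print('rel floor centre',d@u,d@v)
```

```text
[577.81729291 121.74521029 243.59384516] yaw tool y -53.3940051658164
rel floor centre -0.9571760670176468 -68.07734509766999
```

Call:
servo_tool:
  plan:
    - [[1,0,0,-0.4,0,0,0],[1,0,0,-0.5,0,0,0],[1,0,0,-0.4,0,0,0],[1,0,0,-0.2,0,0,0],[1,0,0,-0.05,0,0,0]]

```text
t: 45.7
ee_pos: [578.1, 122.2, 181.8]
orientation: [-2.982, -0.987, 0.002]
ft_force: [-1.1, -0.4, -3.6]
width: 43.5
grasp_force: 29.8
```

Call:
servo_tool:
  plan:
    - [[1,0,0,-0.05,0,0,0],[1,0,0,0,0,0,0],[1,0,0,0,0,0,0]]

```text
t: 45.95
ee_pos: [578.9, 122.7, 181.5]
orientation: [2.982, 0.988, 0.003]
ft_force: [0.0, -0.4, -4.3]
width: 44.1
grasp_force: 29.8
```

Call:
servo_tool:
  plan:
    - [[1,0,0,-0.025,0,0,0],[1,0,0,-0.025,0,0,0],[1,0,0,0,0,0,0],[1,0,0,0,0,0,0]]

```text
t: 46.28
ee_pos: [578.3, 122.6, 178.7]
orientation: [2.982, 0.988, 0.0]
ft_force: [-0.1, -0.4, -4.0]
width: 43.8
grasp_force: 29.8
```

Call:
servo_tool:
  plan:
    - [[1,0,0,-0.025,0,0,0],[1,0,0,0,0,0,0],[1,0,0,0,0,0,0]]

```text
t: 46.53
ee_pos: [578.2, 122.6, 177.4]
orientation: [-2.982, -0.988, 0.0]
ft_force: [-0.1, -0.2, -4.8]
width: 43.7
grasp_force: 29.8
```

Call:
servo_tool:
  plan:
    - [[1,0,0,-0.025,0,0,0],[1,0,0,0,0,0,0],[1,0,0,0,0,0,0]]

```text
t: 46.78
ee_pos: [578.2, 122.6, 176.4]
orientation: [-2.982, -0.988, 0.0]
ft_force: [0.3, 0.1, -4.4]
width: 43.6
grasp_force: 29.8
```

Call:
servo_tool:
  plan:
    - [[1,0,0,-0.02,0,0,0],[1,0,0,0,0,0,0],[1,0,0,0,0,0,0]]

```text
t: 47.03
ee_pos: [578.4, 122.7, 175.9]
orientation: [2.982, 0.988, 0.001]
ft_force: [-0.6, 0.2, -0.6]
width: 43.9
grasp_force: 29.8
```

Call:
servo_tool:
  plan:
    - [[1,0,0,-0.01,0,0,0],[1,0,0,0,0,0,0],[1,0,0,0,0,0,0]]

```text
t: 47.28
ee_pos: [578.4, 122.7, 175.9]
orientation: [2.982, 0.988, 0.001]
ft_force: [-3.5, 0.3, 5.5]
width: 44.1
grasp_force: 29.8
```

Call:
servo_tool:
  plan:
    - [[-0.22,0,0,0,0,0,0],[-0.22,0,0,0,0,0,0],[-0.22,0,0,0,0,0,0],[-0.22,0,0,0.1,0,0,0],[-0.22,0,0,0.3,0,0,0]]

```text
t: 47.7
ee_pos: [577.4, 122.4, 190.2]
orientation: [-2.982, -0.988, 0.005]
ft_force: [-1.1, -0.9, 0.4]
width: 53.8
grasp_force: 0.0
```

Call:
servo_tool:
  plan:
    - [[-0.22,0,0,0.5,0,0,0],[-0.22,0,0,0.8,0,0,0],[-0.22,0,0,0.8,0,0,0],[0,0,0,0.5,0,0,0],[0.4,-0.151,-0.084,0,0,0,1]]

```text
t: 48.12
ee_pos: [575.2, 120.0, 301.6]
orientation: [2.935, 1.116, 0.016]
ft_force: [1.0, 0.6, -0.2]
width: 43.6
grasp_force: 0.0
```

Call:
servo_tool:
  plan:
    - [[0.4,-0.151,-0.084,0,0,0,1],[0.4,-0.151,-0.084,0,0,0,1],[0.4,-0.151,-0.084,0,0,0,1],[0.4,-0.151,-0.084,0,0,0,1],[0.4,-0.151,-0.084,0,0,0,1]]

```text
t: 48.53
ee_pos: [541.8, 102.3, 296.4]
orientation: [2.621, 1.732, 0.002]
ft_force: [-0.3, -0.5, -0.4]
width: 26.1
grasp_force: 0.0
```

Call:
servo_tool:
  plan:
    - [[0.4,-0.151,-0.084,0,0,0,1],[0.4,-0.151,-0.084,0,0,0,1],[0.4,-0.151,-0.084,0,0,0,1],[0.4,-0.151,-0.084,0,0,0,1],[0.4,-0.151,-0.084,0,0,0,1]]

```text
t: 48.95
ee_pos: [511.7, 85.5, 296.4]
orientation: [2.184, 2.258, 0.001]
ft_force: [-0.2, -0.3, 0.3]
width: 26.8
grasp_force: 0.0
```

Call:
servo_tool:
  plan:
    - [[0.4,-0.151,-0.084,0,0,0,1],[0.4,-0.151,-0.084,0,0,0,1],[0.4,-0.151,-0.084,0,0,0,1],[0.4,-0.151,-0.084,0,0,0,1],[0.4,-0.151,-0.084,0,0,0,1]]

```text
t: 49.37
ee_pos: [481.5, 68.7, 296.3]
orientation: [1.643, 2.677, 0.001]
ft_force: [-0.1, -0.4, 1.3]
width: 26.5
grasp_force: 0.0
```

Call:
servo_tool:
  plan:
    - [[0.4,-0.151,-0.084,0,0,0,1],[0.4,-0.151,-0.084,0,0,0,1],[0.4,0,0,0,0,0,0],[0.4,0,0,0,0,0,0],[0.4,0,0,0,0,0,0]]

```text
t: 49.78
ee_pos: [470.1, 62.3, 295.9]
orientation: [1.413, 2.805, 0.001]
ft_force: [-0.4, -0.3, -0.2]
width: 26.3
grasp_force: 0.0
```

Run:
```python
from h import *
o=readout.get_obs();print(o['ee_pos'],'yaw tool y',np.degrees(np.arctan2(*R.from_rotvec(o['orientation']).as_matrix()[[1,0],1])))
snap('wrist','w11',(40,10,530,370),1.6)
```

```text
[470.0548601   62.2554846  295.91738179] yaw tool y 36.51474469080401
```

View pics/w11.png

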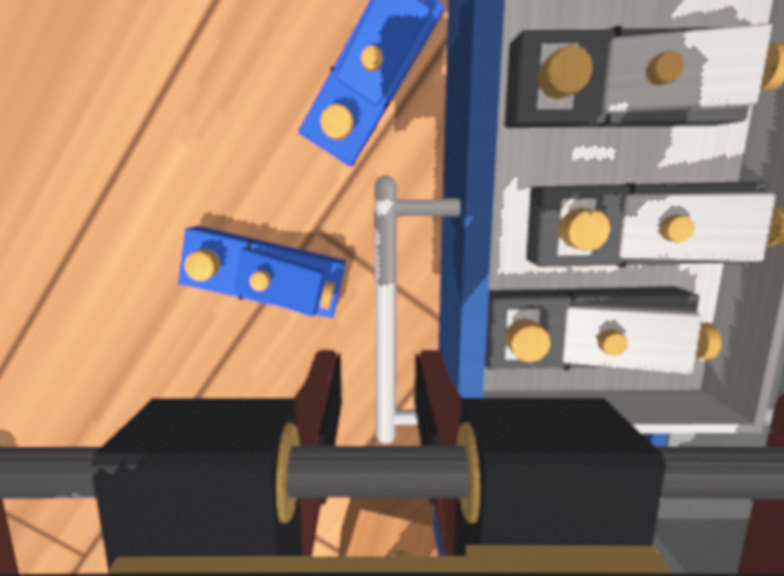

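All three planes lie sole down in the drawer, and the handle bar is between the fingers at (386,180–440). I grip it and push the drawer shut.

Call:
servo_tool:
  plan:
    - [[0.4,0,0,-0.7,0,0,0.03],[0.4,0,0,-0.8,0,0,0],[0.4,0,0,-0.5,0,0,0],[0.4,0,0,-0.29,0,0,0],[0.4,0,0,0,0,0,0]]

```text
t: 50.25
ee_pos: [468.5, 62.1, 201.3]
orientation: [-1.406, -2.805, 0.004]
ft_force: [0.2, -0.5, 0.7]
width: 26.5
grasp_force: 0.0
```

Call:
servo_tool:
  plan:
    - [[1,0,0,0,0,0,0],[1,0,0,0,0,0,0],[1,0,0,0,0,0,0],[1,0,0,0,0,0,0],[1,0,0,0,0,0,0]]

```text
t: 50.67
ee_pos: [470.7, 62.4, 204.7]
orientation: [1.405, 2.807, 0.003]
ft_force: [3.3, 2.5, 1.6]
width: 10.1
grasp_force: 30.0
```

Call:
servo_tool:
  plan:
    - [[1,0.03,0.022,0,0,0,0],[1,0.06,0.045,0,0,0,0],[1,0.1,0.075,0,0,0,0],[1,0.14,0.105,0,0,0,0],[1,0.16,0.12,0,0,0,0]]

```text
t: 51.08
ee_pos: [489.2, 76.2, 204.7]
orientation: [1.406, 2.809, -0.002]
ft_force: [-0.9, -4.2, 8.2]
width: 9.9
grasp_force: 30.0
```

Call:
servo_tool:
  plan:
    - [[1,0.16,0.12,0,0,0,0],[1,0.16,0.12,0,0,0,0],[1,0.16,0.12,0,0,0,0],[1,0.16,0.12,0,0,0,0],[1,0.16,0.12,0,0,0,0]]

```text
t: 51.5
ee_pos: [521.4, 100.4, 204.7]
orientation: [1.406, 2.809, -0.001]
ft_force: [-2.4, -4.5, 9.1]
width: 9.9
grasp_force: 30.0
```

Call:
servo_tool:
  plan:
    - [[1,0.16,0.12,0,0,0,0],[1,0.16,0.12,0,0,0,0],[1,0.16,0.12,0,0,0,0],[1,0.16,0.12,0,0,0,0],[1,0.16,0.12,0,0,0,0]]

```text
t: 51.92
ee_pos: [553.4, 124.4, 204.7]
orientation: [1.406, 2.809, -0.002]
ft_force: [-2.1, -4.3, 7.0]
width: 9.8
grasp_force: 30.0
```

Call:
servo_tool:
  plan:
    - [[1,0.12,0.09,0,0,0,0],[1,0.1,0.075,0,0,0,0],[1,0.1,0.075,0,0,0,0],[1,0.1,0.075,0,0,0,0],[1,0.1,0.075,0,0,0,0]]

```text
t: 52.33
ee_pos: [573.2, 139.2, 204.7]
orientation: [-1.405, -2.809, 0.005]
ft_force: [-5.1, -7.5, 11.0]
width: 10.4
grasp_force: 30.0
```

Call:
servo_tool:
  plan:
    - [[1,0.1,0.075,0,0,0,0],[1,0.1,0.075,0,0,0,0],[1,0.1,0.075,0,0,0,0],[1,0.1,0.075,0,0,0,0],[1,0,0,0,0,0,0]]

```text
t: 52.75
ee_pos: [585.4, 148.4, 204.4]
orientation: [-1.401, -2.803, 0.021]
ft_force: [-19.3, -18.7, 25.7]
width: 10.0
grasp_force: 30.0
```

Call:
servo_tool:
  plan:
    - [[1,0.05,0.037,0,0,0,0],[1,0,0,0,0,0,0],[1,0.05,0.037,0,0,0,0],[1,0,0,0,0,0,0]]

```text
t: 53.08
ee_pos: [590.8, 152.4, 204.6]
orientation: [-1.404, -2.805, 0.012]
ft_force: [-9.0, -8.9, 12.2]
width: 9.9
grasp_force: 30.0
```

Call:
servo_tool:
  plan:
    - [[1,0.05,0.037,0,0,0,0],[1,0,0,0,0,0,0]]

```text
t: 53.25
ee_pos: [594.4, 155.1, 204.6]
orientation: [-1.405, -2.807, 0.007]
ft_force: [-6.7, -7.3, 10.6]
width: 10.1
grasp_force: 30.0
```

Call:
servo_tool:
  plan:
    - [[1,0.05,0.037,0,0,0,0],[1,0,0,0,0,0,0],[1,0,0,0,0,0,0]]

```text
t: 53.5
ee_pos: [596.5, 156.7, 204.6]
orientation: [-1.405, -2.808, 0.007]
ft_force: [-6.5, -7.2, 11.5]
width: 10.2
grasp_force: 30.0
```

Call:
servo_tool:
  plan:
    - [[1,0.04,0.03,0,0,0,0],[1,0,0,0,0,0,0],[1,0,0,0,0,0,0]]

```text
t: 53.75
ee_pos: [597.9, 157.8, 204.5]
orientation: [-1.405, -2.807, 0.008]
ft_force: [-6.1, -8.6, 12.0]
width: 10.1
grasp_force: 30.0
```

Call:
servo_tool:
  plan:
    - [[1,0.04,0.03,0,0,0,0],[1,0,0,0,0,0,0],[1,0,0,0,0,0,0]]

```text
t: 54.0
ee_pos: [599.2, 158.7, 204.6]
orientation: [-1.405, -2.807, 0.009]
ft_force: [-8.6, -8.9, 13.2]
width: 10.5
grasp_force: 30.0
```

Call:
servo_tool:
  plan:
    - [[1,0.04,0.03,0,0,0,0],[1,0,0,0,0,0,0],[1,0,0,0,0,0,0]]

```text
t: 54.25
ee_pos: [599.5, 158.9, 204.5]
orientation: [-1.403, -2.805, 0.014]
ft_force: [-13.1, -15.6, 18.8]
width: 10.0
grasp_force: 30.0
```

Call:
servo_tool:
  plan:
    - [[1,0.03,0.022,0,0,0,0],[1,0,0,0,0,0,0],[1,0,0,0,0,0,0]]

```text
t: 54.5
ee_pos: [599.7, 159.1, 204.5]
orientation: [-1.402, -2.803, 0.018]
ft_force: [-18.3, -16.8, 22.9]
width: 10.4
grasp_force: 30.0
```

Inner stop reached. I ease back to see whether it latched.

Call:
servo_tool:
  plan:
    - [[1,-0.06,-0.045,0,0,0,0],[1,-0.06,-0.045,0,0,0,0],[1,0,0,0,0,0,0]]

```text
t: 54.75
ee_pos: [597.4, 157.4, 204.6]
orientation: [-1.405, -2.807, 0.007]
ft_force: [-6.1, -7.1, 11.2]
width: 9.9
grasp_force: 30.0
```

Call:
servo_tool:
  plan:
    - [[1,-0.05,-0.037,0,0,0,0],[1,0,0,0,0,0,0],[1,0,0,0,0,0,0]]

```text
t: 55.0
ee_pos: [595.8, 156.2, 204.6]
orientation: [-1.405, -2.808, 0.006]
ft_force: [-6.0, -7.2, 10.4]
width: 10.2
grasp_force: 30.0
```

Call:
servo_tool:
  plan:
    - [[1,-0.04,-0.03,0,0,0,0],[1,0,0,0,0,0,0],[1,0,0,0,0,0,0]]

```text
t: 55.25
ee_pos: [594.7, 155.4, 204.6]
orientation: [-1.406, -2.809, 0.004]
ft_force: [-3.4, -5.0, 7.4]
width: 10.0
grasp_force: 30.0
```

Call:
servo_tool:
  plan:
    - [[1,-0.04,-0.03,0,0,0,0],[1,0,0,0,0,0,0],[1,0,0,0,0,0,0]]

```text
t: 55.5
ee_pos: [594.4, 155.1, 204.6]
orientation: [1.406, 2.808, 0.0]
ft_force: [1.3, -1.1, 6.4]
width: 10.4
grasp_force: 30.0
```

Call:
servo_tool:
  plan:
    - [[1,-0.02,-0.015,0,0,0,0],[1,0,0,0,0,0,0],[1,0,0,0,0,0,0]]

```text
t: 55.75
ee_pos: [594.2, 155.0, 204.6]
orientation: [1.405, 2.807, 0.003]
ft_force: [3.7, 0.6, 5.1]
width: 9.7
grasp_force: 30.0
```

Latched: it holds against a pull at its original shut position. Release and withdraw.

Call:
servo_tool:
  plan:
    - [[0.4,0,0,0,0,0,0],[0.4,0,0,0,0,0,0],[0.4,0,0,0,0,0,0],[0.4,0,0,0,0,0,0],[0.4,0,0,0.2,0,0,0]]

```text
t: 56.17
ee_pos: [591.8, 154.4, 210.0]
orientation: [-1.405, -2.806, 0.004]
ft_force: [-0.7, 0.7, -0.4]
width: 26.5
grasp_force: 0.0
```

Call:
servo_tool:
  plan:
    - [[0.4,0,0,0.5,0,0,0],[0.4,0,0,0.8,0,0,0],[0.4,0,0,0.8,0,0,0],[0.4,0,0,0.6,0,0,0],[0.4,-0.4,-0.5,0,0,0,0]]

```text
t: 56.58
ee_pos: [581.1, 137.1, 326.0]
orientation: [1.4, 2.803, 0.012]
ft_force: [0.9, -0.3, -0.1]
width: 26.2
grasp_force: 0.0
```

Call:
servo_tool:
  plan:
    - [[0.4,-0.6,-0.8,0,0,0,0],[0.4,-0.6,-0.8,0,0,0,0],[0.4,-0.6,-0.8,0,0,0,0],[0.4,-0.6,-0.8,0,0,0,0],[0.4,-0.4,-0.6,0,0,0,0]]

```text
t: 57.0
ee_pos: [462.5, -18.8, 319.9]
orientation: [-1.406, -2.808, 0.001]
ft_force: [0.6, -0.1, -0.1]
width: 26.5
grasp_force: 0.0
```

Call:
servo_tool:
  plan:
    - [[-1,0,0,0,0,0,0],[-1,0,0,0,0,0,0],[-1,0,0,0,0,0,0],[-1,0,0,0,0,0,0],[-1,0,0,0,0,0,0]]

```text
t: 57.42
ee_pos: [465.8, -16.5, 319.7]
orientation: [1.405, 2.81, 0.0]
ft_force: [0.2, 0.3, 0.3]
width: 56.2
grasp_force: 0.0
```

Run:
```python
from h import *
o=readout.get_obs();print(o['t'],o['ee_pos'],o['ft_force'])
snap('top','t12');snap('scene','s12')
for n in 'ts':
    a=cv2.imread(f'pics/{n}1_raw.png');b=cv2.imread(f'pics/{n}12_raw.png')
    m=(cv2.absdiff(a,b).max(2)>45).astype(np.uint8);k,l,st,ce=cv2.connectedComponentsWithStats(m)
    print(n,[st[i].tolist() for i in range(1,k) if st[i][4]>12])
```

```text
57.4167 [465.83332777 -16.48972568 319.72405632] [0.21204822 0.32426992 0.3337025 ]
t [[0, 160, 348, 260, 42133], [351, 166, 37, 40, 725], [361, 240, 27, 44, 765], [0, 250, 18, 12, 98], [200, 255, 3, 6, 14], [0, 262, 12, 13, 50], [3, 327, 11, 12, 53], [5, 339, 4, 15, 30], [248, 391, 65, 29, 1301], [316, 392, 19, 28, 427]]
s [[253, 1, 11, 45, 234], [263, 0, 35, 24, 362], [296, 0, 16, 22, 64], [315, 0, 6, 11, 22], [461, 0, 29, 23, 533], [313, 4, 3, 7, 16], [301, 16, 14, 22, 179], [315, 16, 10, 18, 71], [449, 20, 30, 19, 221], [264, 25, 5, 21, 28], [315, 32, 5, 12, 13], [288, 35, 15, 9, 85], [241, 37, 13, 9, 39], [276, 38, 11, 5, 45], [305, 42, 3, 11, 22], [420, 42, 61, 76, 1922], [247, 54, 196, 107, 4718], [221, 57, 3, 11, 15], [215, 59, 42, 43, 1123], [225, 58, 5, 7, 15], [478, 84, 7, 8, 19], [254, 100, 12, 5, 25], [463, 122, 36, 13, 87], [450, 125, 44, 16, 216], [317, 145, 99, 39, 2219], [446, 145, 20, 4, 34], [297, 163, 15, 6, 56], [287, 166, 9, 3, 17], [315, 193, 84, 47, 1127], [347, 194, 6, 8, 25], [322, 202, 6, 4, 14], [319, 207, 15, 7, 38], [366, 212, 17, 13, 88], [166, 218, 27, 35, 626], [216, 225, 33, 37, 684], [181, 276, 41, 40, 584], [167, 281, 9, 10, 44]]
```

Run:
```python
from h import *
def bl(im):
    h=cv2.cvtColor(im,cv2.COLOR_BGR2HSV);return ((h[...,0]>100)&(h[...,0]<130)&(h[...,1]>130)&(h[...,2]>40)).astype(np.uint8)
for f in('s1','s12'):
    k,l,st,ce=cv2.connectedComponentsWithStats(bl(cv2.imread(f'pics/{f}_raw.png'))[180:300,250:420])
    print(f,[(st[i].tolist(),ce[i].round(1)) for i in range(1,k) if st[i][4]>40])
a=cv2.imread('pics/s1_raw.png').astype(int);b=cv2.imread('pics/s12_raw.png').astype(int)
for p in((330,225),(370,216),(376,220),(381,214)): print(p,a[p[1],p[0]],b[p[1],p[0]])
# bright handle bar in scene
for im in(a,b):
    m=(im[195:235,352:395].min(2)>150);print(m.sum(),np.argwhere(m).mean(0))
```

```text
s1 [([65, 15, 43, 25, 543], array([87.9, 28.1])), ([18, 29, 39, 28, 519], array([37.4, 42.4]))]
s12 [([66, 15, 42, 25, 538], array([87.9, 28.1])), ([18, 29, 39, 28, 521], array([37.4, 42.4]))]
(330, 225) [ 83 127 170] [ 54  82 114]
(370, 216) [101 113 122] [ 97 106 110]
(376, 220) [113 129 141] [106 119 124]
(381, 214) [106 129 152] [ 98 111 121]
38 [20.02631579 19.94736842]
60 [18.46666667 19.65      ]
```

The blue planes have not moved, no drawer front shows (it is shut), and the pin and bystanders show no change. I hand the job in.

```bash
python3 -c "
from workcell import close_job
print(close_job())"
```

```text
the job is handed in; nothing more can be done
None
```

The job is handed in: all three block planes are sole down in the top drawer, which is shut and latched, the pin is back in its block, and I saw no sign that anything else moved.

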